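# Punch-mark the mount plates and file them

### The job

Mark every aluminium mount plate on the bench: press the automatic centre punch straight down into the well of each plate until its spring snaps, and press on until the plug is driven fully down. Once all are marked, hang the punch back upright in its stand and slide each plate fully home into a bay of the filing rack, one to a bay, with its well end outwards. Never press the plugs with the fingers, and leave the other things on the bench where they are.

Things in the scene. Friction and masses are not known exactly. Their poses are not given: they have to be found in the camera images.
- punch: automatic centre punch, steel, 150 mm tall, 0.27 kg. Origin: its tip's end when relaxed; z runs up its axis. From the origin: sprung tip 6 mm thick to 18 mm, tapered nose and barrel 18 mm across to 85, collar 38 mm across from 85 to 93, ribbed round grip 22 mm across from 93 to 139, cap 18 mm across to 150. At the start it hangs upright by its collar in the stand.
- punch_tip (a point): the very end of the punch's sprung tip; it moves with the tip.
- plunger (a joint): how far the punch's tip is pushed in: 0 relaxed, 0.0083 m at its hard stop. Its resistance climbs to about 10 N at 3 to 4 mm; then the hidden spring catch snaps and the resistance collapses to about 4 N as the tip runs on to the stop. Lifted, the tip comes back out by itself and the catch cocks again.
- stand: grey punch stand, fixed: foot 110 x 90 x 12 mm, post on its +x side, and at 92 to 100 mm height a fork of two prongs (88 mm over all) with a 26 mm slot between, open on top and to -x: the slot runs from 15 mm on the +x side of the origin to 30 mm on the -x side. The punch's collar rests on the prongs; it goes in and out from above or from -x. Origin: on the table below the hanging punch.
- punch_home (a point): the place of the punch's origin when it hangs home in the stand, 15 mm above the table.
- rack: low wooden rack, fixed. Three bays side by side along y (pitch 77 mm), each 65 mm wide, 120 deep (x), 18 high: floor at 12 mm, lips at 30 to 36 mm above the table overhang each bay 7 mm per side, so plates only slide in from the front but show from above. Bays are open to -x (round wall noses reach x = -66 mm), back wall at x = +60. Origin: on the table under the middle bay; +x leads into the bays.
- bay_0 (a point): middle of the floor of the right-hand (-y) bay, 12 mm above the table: the place of a plate's origin when the plate is fully home.
- bay_1 (a point): middle of the floor of the middle bay, 12 mm above the table: the place of a plate's origin when the plate is fully home.
- bay_2 (a point): middle of the floor of the left-hand (+y) bay, 12 mm above the table: the place of a plate's origin when the plate is fully home.
- plate_a: aluminium mount plate, 120 (x) x 60 (y) x 12 mm, about 0.24 kg, lying flat; all alike, some may be absent. Origin: centre of its underside; x along its length. Near its -x end a square well, 18 mm wide, is sunk in it, centred 35 mm from the origin; in it sits a dark marking plug, its top 2 mm below the plate's face. Two dark dots, look only, near the +x end.
- plate_a_well (a point): centre of that plate's unmarked plug's top face: 35 mm to -x of the plate's origin and 10 mm above its underside; fixed to the plate.
- mark_a (a joint): depth of that plate's mark: 0 unmarked, 0.004 m fully driven down. The plug yields only to more than about 15.5 N, so only after the punch has snapped and is pressed on against its stop (16 to 23 N); it stays down.
- plate_b: aluminium mount plate, 120 (x) x 60 (y) x 12 mm, about 0.24 kg, lying flat; all alike, some may be absent. Origin: centre of its underside; x along its length. Near its -x end a square well, 18 mm wide, is sunk in it, centred 35 mm from the origin; in it sits a dark marking plug, its top 2 mm below the plate's face. Two dark dots, look only, near the +x end.
- plate_b_well (a point): centre of that plate's unmarked plug's top face: 35 mm to -x of the plate's origin and 10 mm above its underside; fixed to the plate.
- mark_b (a joint): depth of that plate's mark: 0 unmarked, 0.004 m fully driven down. The plug yields only to more than about 15.5 N, so only after the punch has snapped and is pressed on against its stop (16 to 23 N); it stays down.
- plate_c: aluminium mount plate, 120 (x) x 60 (y) x 12 mm, about 0.24 kg, lying flat; all alike, some may be absent. Origin: centre of its underside; x along its length. Near its -x end a square well, 18 mm wide, is sunk in it, centred 35 mm from the origin; in it sits a dark marking plug, its top 2 mm below the plate's face. Two dark dots, look only, near the +x end.
- plate_c_well (a point): centre of that plate's unmarked plug's top face: 35 mm to -x of the plate's origin and 10 mm above its underside; fixed to the plate.
- mark_c (a joint): depth of that plate's mark: 0 unmarked, 0.004 m fully driven down. The plug yields only to more than about 15.5 N, so only after the punch has snapped and is pressed on against its stop (16 to 23 N); it stays down.
- tape_roll: paper tape roll, 72 mm across, 30 mm tall; a bystander, to be left alone. Origin: centre of its underside.
- tub: white plastic tub, 84 mm across, 75 mm tall; a bystander, to be left alone. Origin: centre of its underside.
- glass_plate: dark glass negative, 100 x 130 x 4 mm, lying flat; a bystander, to be left alone. Origin: centre of its underside.
- paperweight: round brass paperweight, 56 mm across, 45 mm tall; a bystander, to be left alone. Origin: centre of its underside.
- bone_folder: flat wooden folding stick, 170 x 22 x 6 mm; a bystander, to be left alone. Origin: centre of its underside.
Not all that is in view belongs to the job. Leave any green, purple or yellow look-alike of the plate_c alone.

How it is judged:
By the outcome, as a careful person would: the job done as asked, in the order asked, and still so for the second after the job is handed in, with the robot touching nothing.
Of plate_a, plate_b, plate_c only 2 to 3 are there at a start; the rules pass over those that are not, and their reading is None.
At some moment in a run one of plate_a, plate_b, plate_c may be knocked a few centimetres aside while the robot is not near it.
It also fails if it takes over 210 s, if anything falls off the work surface, if the arm or the gripper's body presses on something with over 40 N, if the wrist force passes 120 N, or if a joint passes its speed limit or range.

### The arm

A 6-joint arm with a two-finger parallel gripper is mounted at the origin on the work surface. World frame = base frame: x ahead of the robot, y to its left, z up, the work surface at z = 0. Lengths are in m, angles in rad, forces in N, time in s.
With the tool pointing down it reaches from about 0.35 to 0.85 m from the base axis. Payload 8.1 kg.
Tool frame: the origin (TCP) lies midway between the tips of the shut fingers; the grasp point (between the pads) lies 19 mm behind it (robot.tcp_to_grasp is the distance from the TCP to the grasp point, in m); x points along the fingers, y is the direction in which the jaws open and shut, and the axes are right-handed (so a half turn about x gives the same grasp; the last joint's range is limited). The gripper opens to 93 mm and grips with 3 to 60 N. Pads are 15 mm wide; open, the fingers measure 128 mm over their backs; the gripper's body (75 mm by 188 mm) begins 65 mm behind the grasp point.
Start: joints at [-1.386, 0.13, 1.488, -0, 1.523, -0.085], TCP at [0.16, -0.578, 0.219] pointing down, gripper open.
Joint ranges: [-2.96, 2.96], [-0.89, 2.26], [0.02, 2.5], [-1.34, 4.48], [0, 2.73], [-2.66, 2.66]. Speed limits (rad/s): [2.39, 2.39, 2.79, 3.14, 3.14, 3.14].

### API

Orientations are given as a rotation vector (axis times angle).
In Python, from plant import robot gives the robot as it stands.
- The arm moves only by the tool play_rows, never from a script. Its argument "plan" is a list of rows, each an object with "slide": the shift along the world's x, y, z as a fraction of full scale, a list of three; "roll": the turn about the world's z as a fraction of full scale; "fingers": the gripper command: -1 is shut, 1 is fully open, values between are in proportion. A call has 1 to 20 rows; each row shifts and turns the commanded pose from where the row before left it; what a row does not reach is not made up. Full scale, the value 1, is 30 mm for a shift and 8 degrees for a turn. A row lasts 1/8 s, in which the tool goes at most 62.5 mm and 10.7 degrees, less where a joint would pass 70% of its speed; a pose out of reach is approached as far as the arm can. A call with a number of a shift or a turn outside -1 to 1 is refused whole. A call with a gripper value outside its range is refused whole. The fingers move at their own pace and stop on an object; "squeeze" is the grip in N (left out, the last holds). Time passes only in rows, so rows that do not move let the fingers close. It gives the time, the measured TCP pose, the force and the opening at its end, in the units of the state.
- robot.read_state(): the state, without advancing time (a new reading comes with each control period).
- robot.read_camera(name): name is "scene" or "top" or "wrist"; returns the picture (384x512x3 uint8, red, green, blue); there is no depth.
- robot.get_calibration(name): a dict with "fx", "fy", "cx", "cy" (pixels), "R" (3x3) and "t" (3): a world point X has camera coordinates R X + t; the wrist camera has in their place "T_tool_cam" (4x4, takes a point from camera to tool coordinates, whose origin is the TCP and whose axes are the tool frame's). Camera axes: x right, y down, z forward; pixel columns grow to the right and rows downward; lengths in m; the calibration is good to about 2 mm. A picture is of the moment at which its call begins: read the wrist's pose just before it. get_calibration takes no time and is no camera call.
- robot.close_job(): hands the job in, once; it reports no verdict.
Trained networks look in the newest picture that a camera, given by its name, has taken for a name from the list of things; names that differ only in an ending like _2 or _b are one class to them, and where a whole thing is asked for, a point or a joint stands for the part that bears it (a point fixed in the world has none). Each returns a list of dicts, best first, with "p" (0 to 1); they miss things now and then, are a little off and sometimes report something else, mostly with a low value. They report only what shows in the picture. A call takes as long as a camera call. They do not tell look-alikes from the thing itself.
- robot.boxes_of(camera, target): "extent" ([centre column, centre row, width, height] in pixels, round what is visible of it).
- robot.regions_of(camera, target): "region" (384x512 bool, what is visible of it) and "extent" ([centre column, centre row, width, height] in pixels, round what is visible of it).
- robot.mark_of(camera, target): "point" ([column, row] in pixels: a listed point, or the origin of a listed thing).
The state is a dict: "t": time; "q": joint angles; "dq": joint speeds; "joint_torque": joint torques, N m; "tool_pos": TCP position; "orientation": TCP orientation; "force": force on the tool from outside, world axes, zero at the start; "wrist_torque": the same for the moment, N m; "opening": finger opening in m.
Only numpy, scipy, OpenCV 4.12 (cv2) and the standard library are available. Lean on these libraries where they do the work, as an engineer would, in place of code of your own. Each camera call takes 0.05 s, during which the arm holds its last target.

## Working session

There is one attempt and no reset: what is moved stays moved. The work goes in short steps, Python scripts to look and compute and a tool call to move; the robot and the scene stay as the last step left them, time stands still between calls to the robot, and variables do not carry over. Pictures are saved under pics/ and viewed, and the job is handed in when it is done.

Besides the shell and the picture viewer there is one more tool, called after "Request:" as a command line: name --argument value ..., lists and objects as JSON in quotes. play_rows: Moves the arm, as the interface text tells. Its arguments: {"type":"object","properties":{"plan":{"type":"array","items":{"type":"object","properties":{"slide":{"type":"array","items":{"type":"number","minimum":-1,"maximum":1}},"roll":{"type":"number","minimum":-1,"maximum":1},"fingers":{"type":"number"}}}},"squeeze":{"type":"number"}},"required":["plan"]}

```bash
ls; mkdir -p pics; python3 - <<'E'
from plant import robot
import cv2
s=robot.read_state();print(s)
for c in("scene","top","wrist"):
    im=robot.read_camera(c);cv2.imwrite(f"pics/{c}0.png",im[:,:,::-1])
    print(c,robot.get_calibration(c))
E
```

```text
pics
{'t': 0.0, 'q': array([-1.38641244e+00,  1.31151825e-01,  1.48926206e+00,  5.94928277e-06,
        1.52299432e+00, -8.54120209e-02]), 'dq': array([-0.001013  ,  0.00041627, -0.00024498,  0.00076296, -0.0006709 ,
       -0.00110392]), 'joint_torque': array([ 1.70545940e-03, -5.59827840e+01, -4.91761672e+01,  7.72053329e-02,
        3.49314837e-02, -1.42432259e-04]), 'tool_pos': array([ 0.1598343 , -0.57773676,  0.21760248]), 'orientation': array([ 2.07789559,  0.28392984, -2.07807147]), 'force': array([ 0.29381744, -0.51152987, -0.63421106]), 'wrist_torque': array([ 8.57553986e-05, -4.53856762e-02,  1.41755523e-02]), 'opening': 0.09321492597091476}
scene {'fx': 495.9518666450963, 'fy': 495.9518666450963, 'cx': 260.69933072756135, 'cy': 190.96650109149707, 'R': array([[-0.86294109,  0.50530252, -0.00142574],
       [ 0.38346696,  0.65303116, -0.65307228],
       [-0.32906802, -0.56410963, -0.75729424]]), 't': array([ 0.3884893 , -0.18844266,  1.60155928])}
top {'fx': 413.1424534052702, 'fy': 413.1424534052702, 'cx': 254.83149383308333, 'cy': 193.45692942658593, 'R': array([[-0.02974386, -0.9995285 , -0.0076209 ],
       [-0.98291267,  0.03063329, -0.1815056 ],
       [ 0.18165347,  0.002092  , -0.98336038]]), 't': array([0.07369142, 0.48813432, 1.08125435])}
wrist {'fx': 327.3850922734302, 'fy': 327.3850922734302, 'cx': 253.4459577744436, 'cy': 190.3251181047501, 'T_tool_cam': array([[ 9.81457194e-04, -2.54774127e-01,  9.67000093e-01,
        -1.66052298e-01],
       [ 9.99996833e-01,  2.49124471e-03, -3.58582580e-04,
         9.28424439e-05],
       [-2.31767630e-03,  9.66997382e-01,  2.54775765e-01,
        -7.02844262e-02],
       [ 0.00000000e+00,  0.00000000e+00,  0.00000000e+00,
         1.00000000e+00]])}
```

View pics/top0.png

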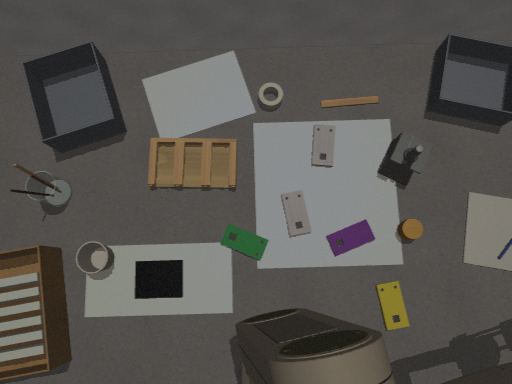

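View pics/scene0.png

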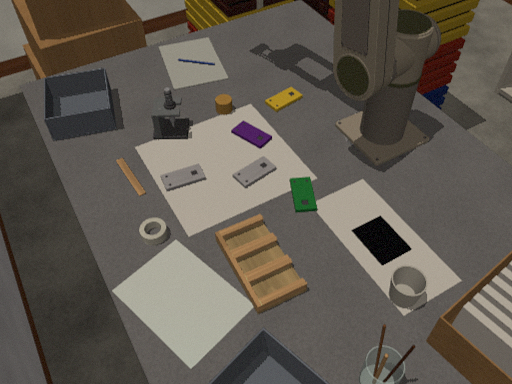

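View pics/wrist0.png

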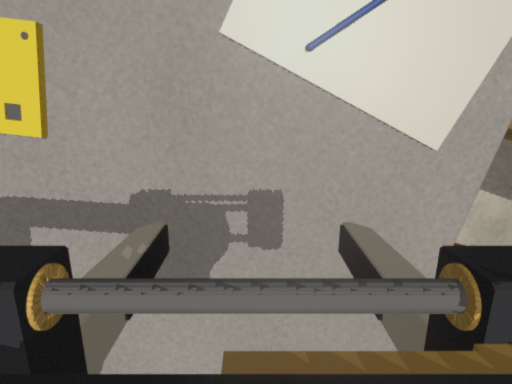

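```bash
cat > h.py <<'E'
import numpy as np, cv2
from plant import robot
from scipy.spatial.transform import Rotation as Ro
def cam(c,s=None):
    k=robot.get_calibration(c)
    if 'R' in k: R,t=k['R'],k['t']
    else:
        s=s or robot.read_state()
        T=np.eye(4);T[:3,:3]=Ro.from_rotvec(s['orientation']).as_matrix();T[:3,3]=s['tool_pos']
        W=np.linalg.inv(T@k['T_tool_cam']);R,t=W[:3,:3],W[:3,3]
    K=np.array([[k['fx'],0,k['cx']],[0,k['fy'],k['cy']],[0,0,1]])
    return K,R,t
def unp(C,px,z):
    K,R,t=C;px=np.atleast_2d(px).astype(float)
    d=(R.T@np.linalg.inv(K)@np.c_[px,np.ones(len(px))].T).T;o=-R.T@t
    return o+d*((z-o[2])/d[:,2])[:,None]
def proj(C,X):
    K,R,t=C;p=(K@(R@np.atleast_2d(X).T+t[:,None])).T
    return p[:,:2]/p[:,2:]
def shot(c,name=None):
    s=robot.read_state();im=robot.read_camera(c)
    if name: cv2.imwrite(f"pics/{name}.png",im[:,:,::-1])
    return im,cam(c,s)
E
python3 - <<'E'
from h import *
np.set_printoptions(precision=4,suppress=True)
for c in("top","scene"):
    im,C=shot(c)
    for n,z in [("plate_a",0),("plate_a_well",.010),("rack",0),("bay_0",.012),("bay_1",.012),("bay_2",.012),("stand",0),("punch",.015),("punch_home",.015),("tape_roll",0),("tub",0),("glass_plate",0),("paperweight",0),("bone_folder",0)]:
        print(c,n,[(round(d['p'],2),np.round(d['point']),unp(C,d['point'],z)[0][:2].round(4)) for d in robot.mark_of(c,n) if d['p']>.2])
    for d in robot.regions_of(c,"plate_a"):
        if d['p']<.2: continue
        cs,_=cv2.findContours(d['region'].astype(np.uint8),0,cv2.CHAIN_APPROX_NONE) 
        m=max(cs,key=len)[:,0]
        P=unp(C,m,.012)[:,:2]
        r=cv2.minAreaRect((P*1000).astype(np.float32));print('  reg',round(d['p'],2),d['extent'],r)
E
```

```text
top plate_a [(0.96, array([292., 217.]), array([ 0.4289, -0.0439])), (0.94, array([394., 300.]), array([ 0.1935, -0.3067])), (0.69, array([352., 236.]), array([ 0.369 , -0.2085])), (0.59, array([246., 241.]), array([0.3644, 0.0883])), (0.58, array([327., 148.]), array([ 0.627, -0.154]))]
top plate_a_well [(0.55, array([320., 158.]), array([ 0.5943, -0.129 ]))]
top rack [(0.89, array([196., 162.]), array([0.5943, 0.225 ])), (0.22, array([192., 166.]), array([0.5834, 0.2365]))]
top bay_0 [(0.9, array([163., 165.]), array([0.5862, 0.3184])), (0.78, array([188., 165.]), array([0.5833, 0.246 ])), (0.72, array([222., 167.]), array([0.5762, 0.1501])), (0.24, array([401., 168.]), array([ 0.5554, -0.3577]))]
top bay_1 [(0.9, array([163., 165.]), array([0.5862, 0.3184])), (0.78, array([188., 165.]), array([0.5833, 0.246 ])), (0.72, array([222., 167.]), array([0.5762, 0.1501])), (0.24, array([401., 168.]), array([ 0.5554, -0.3577]))]
top bay_2 [(0.9, array([163., 165.]), array([0.5862, 0.3184])), (0.78, array([188., 165.]), array([0.5833, 0.246 ])), (0.72, array([222., 167.]), array([0.5762, 0.
[... 3539 characters left out ...]
2656)
  reg 0.82 [183.6, 177.4, 43.7, 28.9] ((636.0794677734375, -139.02699279785156), (74.66876220703125, 122.53130340576172), 83.49304962158203)
  reg 0.74 [302.6, 194.2, 29.1, 35.3] ((367.6415710449219, 95.77543640136719), (130.59181213378906, 64.9898681640625), 64.91580200195312)
  reg 0.73 [251.4, 131.9, 42.2, 23.0] ((368.97314453125, -198.5416259765625), (70.69808959960938, 129.84390258789062), 18.68756103515625)
  reg 0.61 [283.5, 97.9, 33.6, 26.2] ((185.84158325195312, -295.5447998046875), (132.05177307128906, 76.2540512084961), 9.490543365478516)
  reg 0.55 [257.6, 265.4, 92.1, 95.9] ((587.9479370117188, 223.6558380126953), (265.6609802246094, 146.95443725585938), 87.26508331298828)
```

```bash
python3 - <<'E'
from h import *
np.set_printoptions(precision=4,suppress=True)
s=robot.read_state();print(Ro.from_rotvec(s['orientation']).as_matrix(), robot.tcp_to_grasp)
im=robot.read_camera("top");cv2.imwrite("pics/topst.png",cv2.resize(im[90:250,280:440],None,fx=3.7,fy=3.7,interpolation=cv2.INTER_CUBIC)[:,:,::-1])
im=robot.read_camera("scene");cv2.imwrite("pics/scst.png",cv2.resize(im[70:150,130:240],None,fx=6,fy=6,interpolation=cv2.INTER_CUBIC)[:,:,::-1])
E
```

```text
[[ 0.      0.2665 -0.9638]
 [-0.     -0.9638 -0.2665]
 [-1.      0.     -0.    ]] 0.0188
```

View pics/topst.png

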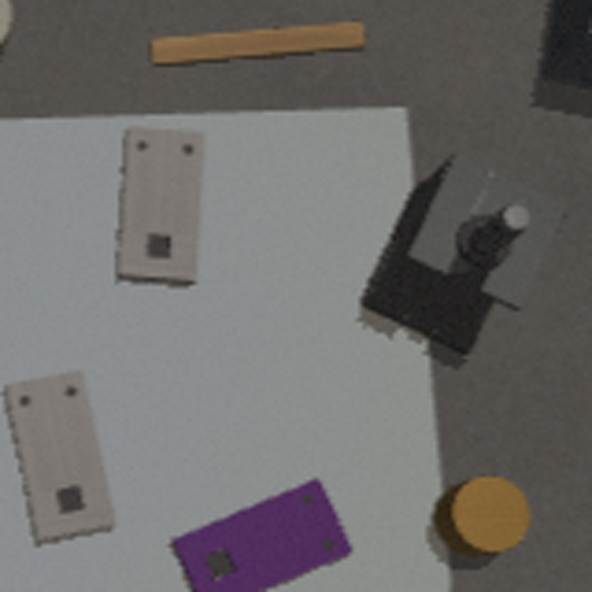

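View pics/scst.png

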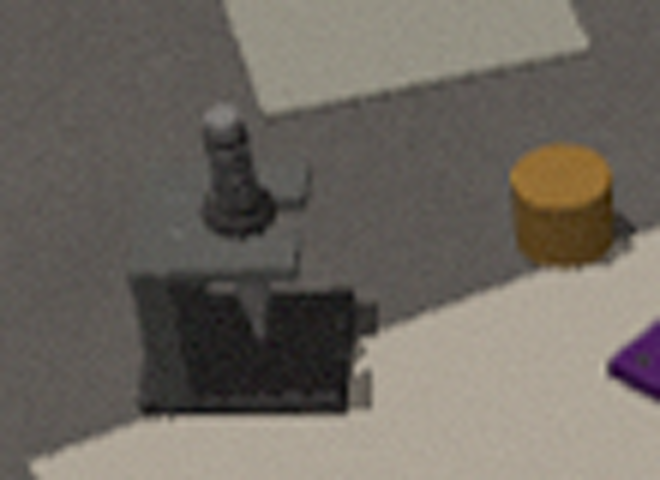

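```bash
python3 - <<'E'
from h import *
C=cam("top");print(unp(C,[419.5,148.9],.165), unp(C,[280+480/3.7,90+240/3.7],.108))
C=cam("scene");print(unp(C,[130+222/6,70+115/6],.165),unp(C,[130+238/6,70+213/6],.108))
E
```

```text
[[ 0.56725268 -0.35167243  0.165     ]] [[ 0.56822929 -0.34819735  0.108     ]]
[[ 0.57099321 -0.34859587  0.165     ]] [[ 0.57366038 -0.34251048  0.108     ]]
```

Request:
play_rows --plan '[{"slide": [0.8,0.4,0.1],"fingers": 1},{"slide": [0.9,0.5,0.3]},{"slide": [0.9,0.5,0.3]},{"slide": [0.9,0.5,0.3]},{"slide": [0.9,0.5,0.3]},{"slide": [0.9,0.5,0.1]},{"slide": [0.9,0.5,0]},{"slide": [0.9,0.5,0]},{"slide": [0.9,0.5,0]},{"slide": [0.9,0.5,0]},{"slide": [0.9,0.5,0]},{"slide": [0.9,0.5,0]},{"slide": [0.9,0.5,0]},{"slide": [0.9,0.6,0]},{"slide": [0.8,0.6,0]},{"slide": [0.3,0.1,0]},{"slide": [0,0,0]}]'

```text
$.plan[0]: bad value
```

```bash
python3 - <<'E'
from h import *
np.set_printoptions(precision=4,suppress=True)
s=robot.read_state();print(s['t'],s['tool_pos'],s['orientation'],s['q'],s['force'])
im,C=shot("wrist","w1"); shot("top","t1"); shot("scene","s1")
for n in ("punch_tip","punch_home","stand","punch"): print(n,[(round(d['p'],2),d['point']) for d in robot.mark_of("wrist",n)][:2])
E
```

```text
1.85 [ 0.16   -0.5783  0.2186] [ 2.0772  0.282  -2.0772] [-1.3864  0.1304  1.4882  0.      1.523  -0.0854] [ 0.3753 -0.5715 -0.6381]
punch_tip []
punch_home []
stand []
punch []
```

View pics/w1.png

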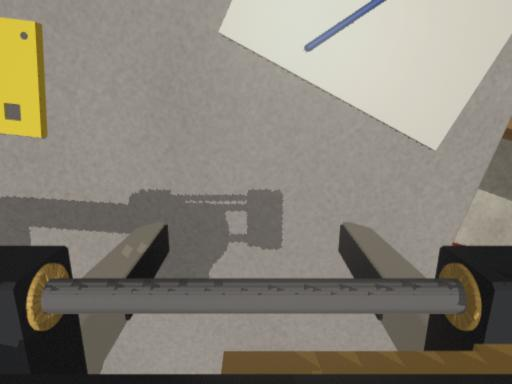

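View pics/t1.png

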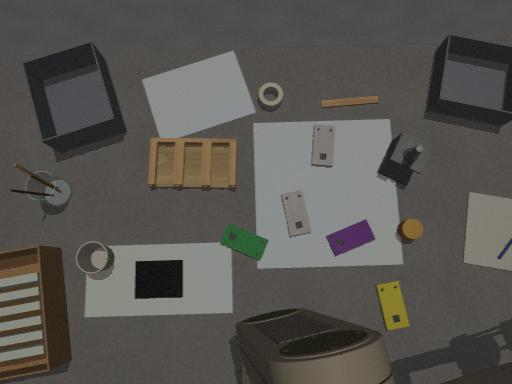

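Request:
play_rows --plan '[{"slide": [0.8,0.4,0.1],"roll": 0,"fingers": 1},{"slide": [0.9,0.5,0.3],"roll": 0,"fingers": 1},{"slide": [0.9,0.5,0.3],"roll": 0,"fingers": 1},{"slide": [0.9,0.5,0.3],"roll": 0,"fingers": 1},{"slide": [0.9,0.5,0.3],"roll": 0,"fingers": 1},{"slide": [0.9,0.5,0.1],"roll": 0,"fingers": 1},{"slide": [0.9,0.5,0],"roll": 0,"fingers": 1},{"slide": [0.9,0.5,0],"roll": 0,"fingers": 1},{"slide": [0.9,0.5,0],"roll": 0,"fingers": 1},{"slide": [0.9,0.5,0],"roll": 0,"fingers": 1},{"slide": [0.9,0.5,0],"roll": 0,"fingers": 1},{"slide": [0.9,0.5,0],"roll": 0,"fingers": 1},{"slide": [0.9,0.5,0],"roll": 0,"fingers": 1},{"slide": [0.9,0.6,0],"roll": 0,"fingers": 1},{"slide": [0.8,0.6,0],"roll": 0,"fingers": 1},{"slide": [0.3,0.1,0],"roll": 0,"fingers": 1},{"slide": [0,0,0],"roll": 0,"fingers": 1}]'

```text
t: 4.32
tool_pos: [0.568, -0.3474, 0.2604]
orientation: [2.076, 0.283, -2.077]
force: [0.6, -0.4, 0.3]
opening: 0.093
```

```bash
python3 - <<'E'
from h import *
np.set_printoptions(precision=4,suppress=True)
s=robot.read_state();print(s['t'],s['tool_pos'],s['orientation'],s['q'],s['force'])
im,C=shot("wrist","w1"); shot("top","t1"); shot("scene","s1")
for n in ("punch_tip","punch_home","stand","punch"): print(n,[(round(d['p'],2),d['point']) for d in robot.mark_of("wrist",n)][:2])
E
```

```text
4.325 [ 0.568  -0.3474  0.2604] [ 2.0763  0.2826 -2.0773] [-0.6257  0.2973  1.2222 -0.0003  1.6224  0.6746] [ 0.5863 -0.4386  0.3002]
punch_tip []
punch_home []
stand [(0.71, [256.1, 158.1])]
punch [(0.81, [254.7, 154.6])]
```

View pics/w1.png

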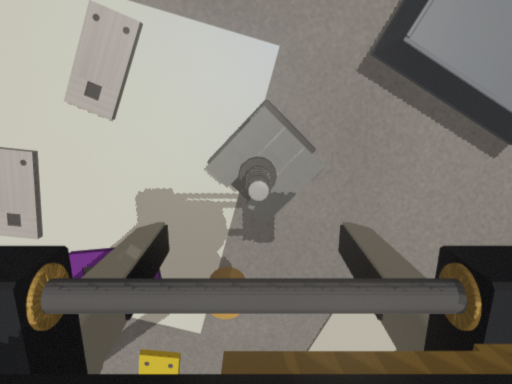

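View pics/t1.png

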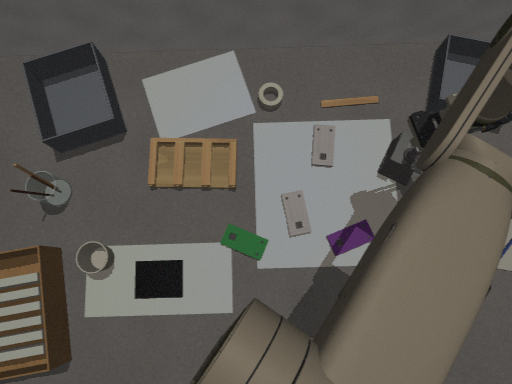

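View pics/s1.png

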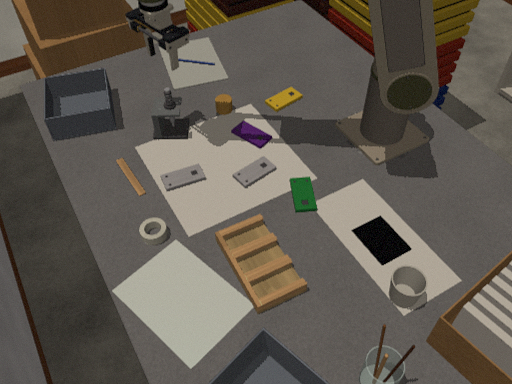

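```bash
python3 - <<'E'
from h import *
np.set_printoptions(precision=4,suppress=True)
im,C=shot("wrist")
cv2.imwrite("pics/w1c.png",cv2.resize(im[90:250,190:340],None,fx=3.7,fy=3.7,interpolation=cv2.INTER_CUBIC)[:,:,::-1])
print(unp(C,[259,190],.165),unp(C,[257.5,172],.108))
E
```

```text
[[ 0.5702 -0.3519  0.165 ]] [[ 0.5734 -0.3504  0.108 ]]
```

View pics/w1c.png

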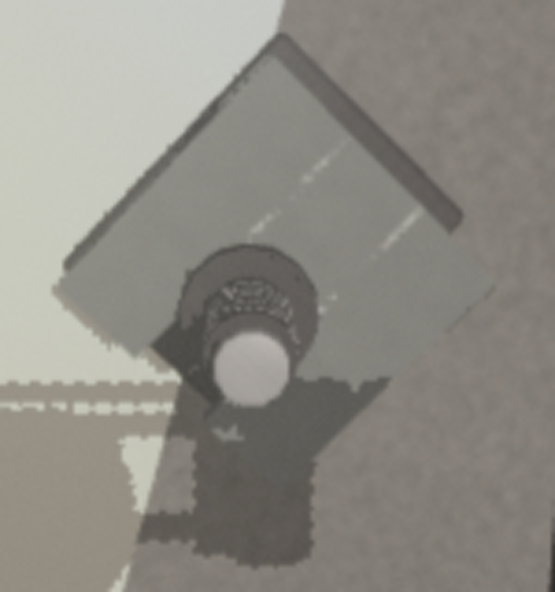

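```bash
python3 - <<'E'
from h import *
np.set_printoptions(precision=4,suppress=True)
C=cam("wrist")
p=np.array([[70,268],[275,52],[450,232],[160,345],[213,410],[320,380],[390,380]])/3.7+[190,90]
P=unp(C,p,.1)[:,:2];print(P)
d=P[1]-P[0];print(np.degrees(np.arctan2(d[1],d[0])),np.linalg.norm(d)); d=P[2]-P[1];print(np.degrees(np.arctan2(d[1],d[0])),np.linalg.norm(d))
E
```

```text
[[ 0.5683 -0.3009]
 [ 0.638  -0.339 ]
 [ 0.6054 -0.3977]
 [ 0.5539 -0.33  ]
 [ 0.5397 -0.3491]
 [ 0.5562 -0.3756]
 [ 0.5614 -0.3945]]
-28.674104129079915 0.07953975359109638
-119.0645856580537 0.06711996328128536
```

Request:
play_rows --plan '[{"slide": [0.1,-0.13,-0.9],"roll": 0,"fingers": 1},{"slide": [0,0,-0.9],"roll": 0,"fingers": 1},{"slide": [0,0,-0.9],"roll": 0,"fingers": 1},{"slide": [0,0,-0.9],"roll": 0,"fingers": 1},{"slide": [0,0,-0.9],"roll": 0,"fingers": 1},{"slide": [0,0,-0.4],"roll": 0,"fingers": 1},{"slide": [0,0,0],"roll": 0,"fingers": 1}]' --squeeze 60

```text
t: 5.6
tool_pos: [0.5704, -0.3509, 0.1129]
orientation: [2.076, 0.283, -2.079]
force: [-0.2, 0.0, 1.0]
opening: 0.0929
```

```bash
python3 - <<'E'
from h import *
print(robot.read_state()['tool_pos'],robot.read_state()['force'])
im,C=shot("wrist","w2")
E
```

```text
[ 0.57036533 -0.35093225  0.11286229] [-0.22062799  0.04473392  1.00735109]
```

View pics/w2.png

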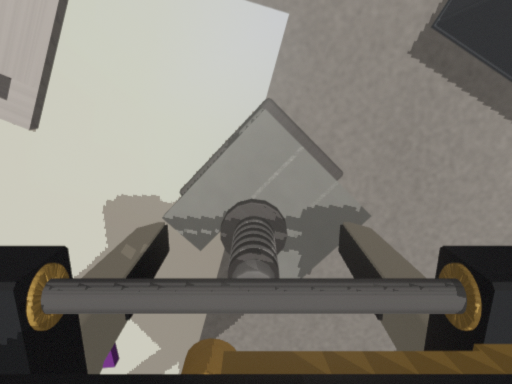

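```bash
python3 - <<'E'
from h import *
C=cam("wrist");print(unp(C,[[253,232],[253.5,277],[253,272]],.108)[0],unp(C,[253.5,277],.165))
E
```

```text
[ 0.57161839 -0.35106476  0.108     ] [[ 0.57574537 -0.35024073  0.165     ]]
```

Request:
play_rows --plan '[{"slide": [0,0,0],"roll": 0,"fingers": -1},{"slide": [0,0,0],"roll": 0,"fingers": -1},{"slide": [0,0,0],"roll": 0,"fingers": -1},{"slide": [0,0,0],"roll": 0,"fingers": -1},{"slide": [0,0,0],"roll": 0,"fingers": -1},{"slide": [0,0,0],"roll": 0,"fingers": -1},{"slide": [0,0,0],"roll": 0,"fingers": -1},{"slide": [0,0,0],"roll": 0,"fingers": -1}]' --squeeze 60

```text
t: 6.65
tool_pos: [0.5709, -0.3511, 0.1136]
orientation: [2.077, 0.282, -2.077]
force: [0.2, 1.5, 0.1]
opening: 0.0212
```

Request:
play_rows --plan '[{"slide": [0,0,0.3],"roll": 0,"fingers": -1},{"slide": [0,0,0.8],"roll": 0,"fingers": -1},{"slide": [0,0,0.9],"roll": 0,"fingers": -1},{"slide": [0,0,0.9],"roll": 0,"fingers": -1},{"slide": [0,0,0.8],"roll": 0,"fingers": -1},{"slide": [0,0.5,0],"roll": 0,"fingers": -1},{"slide": [0,0.9,0],"roll": 0,"fingers": -1},{"slide": [0,0.9,0],"roll": 0,"fingers": -1},{"slide": [0,0.9,0],"roll": 0,"fingers": -1},{"slide": [0,0.9,0],"roll": 0,"fingers": -1},{"slide": [0,0.9,0],"roll": 0,"fingers": -1},{"slide": [0,0.9,0],"roll": 0,"fingers": -1},{"slide": [0,0.9,0],"roll": 0,"fingers": -1},{"slide": [0,0.2,0],"roll": 0,"fingers": -1},{"slide": [0,0,0],"roll": 0,"fingers": -1}]'

```text
t: 8.52
tool_pos: [0.5707, -0.1406, 0.2242]
orientation: [2.076, 0.283, -2.077]
force: [-0.6, -0.4, -2.8]
opening: 0.0213
```

```bash
cat >> h.py <<'E'
def plates(c,name=None):
    im,C=shot(c,name)
    out=[]
    for d in robot.regions_of(c,"plate_a"):
        if d['p']<.2: continue
        cs,_=cv2.findContours(d['region'].astype(np.uint8),0,cv2.CHAIN_APPROX_NONE)
        m=max(cs,key=len)[:,0]
        col=im[d['region']].mean(0).round()
        P=unp(C,m,.012)[:,:2]
        (cx,cy),(w,h),a=cv2.minAreaRect((P*1000).astype(np.float32))
        if w<h: a-=90
        a=(a+90)%180-90
        out.append((round(d['p'],2),col,np.round([cx,cy],1),np.round([w,h],1),round(a,2),np.round(d['extent'])))
    for o in out: print(c,*o)
    return im,C
def wellpx(c,im,C,z=.012,rng=None):
    # dark square blobs (well) -> world at plate-face height
    g=cv2.cvtColor(im,cv2.COLOR_RGB2GRAY)
    return g
E
python3 - <<'E'
from h import *
np.set_printoptions(precision=4,suppress=True)
s=robot.read_state();print(s['t'],s['tool_pos'],s['opening'],s['force'])
plates("wrist","w3"); plates("top","t3")
E
```

```text
8.525 [ 0.5707 -0.1406  0.2242] 0.021328115362713385 [-0.5969 -0.4336 -2.8478]
wrist 0.87 [112.  63. 125.] [ 356.  -199.9] [47.  92.5] -74.3 [253. 329.  68.  31.]
wrist 0.84 [178. 172. 166.] [ 633.6 -140.3] [ 60.4 120.6] -6.96 [272. 112.  88. 121.]
wrist 0.68 [117. 112. 107.] [471.3 -49.1] [64.1 60.9] 10.37 [160. 223.  50.  52.]
top 0.88 [ 50. 100.  58.] [364.   93.4] [122.2  63.9] 65.66 [244. 241.  49.  39.]
top 0.69 [81. 78. 75.] [440.2 -52.3] [119.9  62.8] 10.81 [294. 211.  26.  44.]
top 0.66 [134. 122.  48.] [ 179.6 -319.7] [ 44.3 126.6] -10.83 [400. 306.  17.  49.]
```

View pics/w3.png

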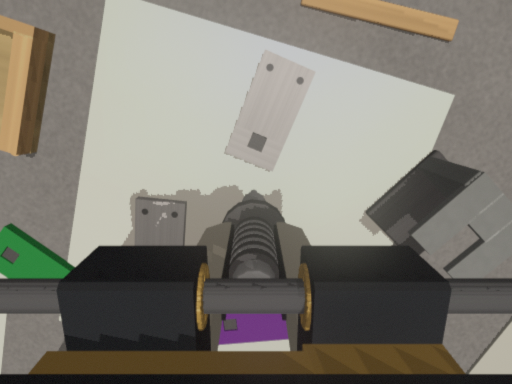

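View pics/t3.png

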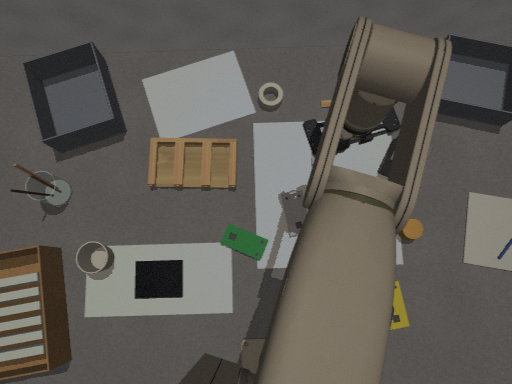

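```bash
python3 - <<'E'
from h import *
np.set_printoptions(precision=4,suppress=True)
im,C=shot("wrist")
print(unp(C,[257.3,142],.011))
a=np.radians(-6.9);print(np.array([.6336,-.1403])-.035*np.array([np.cos(a),np.sin(a)]))
print([(d['p'],unp(C,d['point'],.01)) for d in robot.mark_of("wrist","plate_a_well")])
# where does the tip appear?
s=robot.read_state();tp=s['tool_pos'];print(proj(C,[tp-[0,0,.0986],tp-[0,0,.0056]]))
E
```

```text
[[ 0.5989 -0.1387  0.011 ]]
[ 0.5989 -0.1361]
[]
[[253.3694 190.9147]
 [253.1901 233.4232]]
```

Request:
play_rows --plan '[{"slide": [0.5,0.05,0],"roll": 0,"fingers": -1},{"slide": [0.44,0.06,-0.5],"roll": 0,"fingers": -1},{"slide": [0,0,-0.8],"roll": 0,"fingers": -1},{"slide": [0,0,-0.8],"roll": 0,"fingers": -1},{"slide": [0,0,-0.5],"roll": 0,"fingers": -1},{"slide": [0,0,-0.3],"roll": 0,"fingers": -1},{"slide": [0,0,0],"roll": 0,"fingers": -1},{"slide": [0,0,0],"roll": 0,"fingers": -1}]'

```text
t: 9.82
tool_pos: [0.5998, -0.1382, 0.1388]
orientation: [2.079, 0.281, -2.075]
force: [0.2, -0.1, -2.5]
opening: 0.0211
```

```bash
python3 - <<'E'
from h import *
np.set_printoptions(precision=4,suppress=True)
s=robot.read_state();print(s['t'],s['tool_pos'],s['force'])
im,C=shot("wrist","w4");tp=s['tool_pos'];print(proj(C,[tp-[0,0,.0986]]))
shot("scene","s4")
cv2.imwrite("pics/w4c.png",cv2.resize(im[100:260,170:340],None,fx=3.5,fy=3.5,interpolation=cv2.INTER_CUBIC)[:,:,::-1])
E
```

```text
9.825 [ 0.5998 -0.1382  0.1388] [ 0.1629 -0.1161 -2.5036]
[[253.3387 191.1345]]
```

View pics/w4c.png

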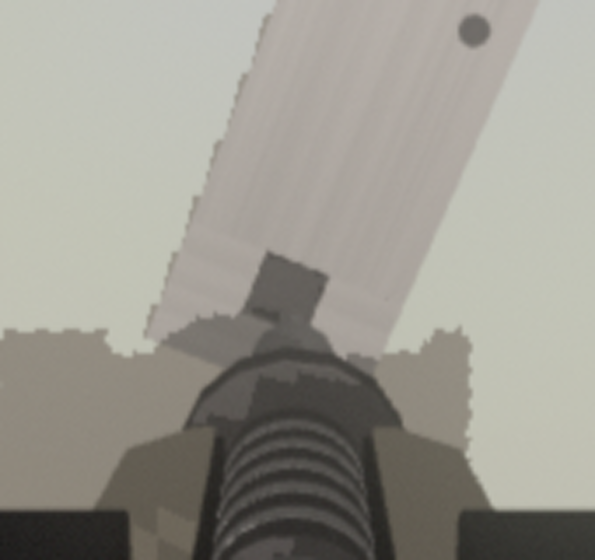

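View pics/s4.png

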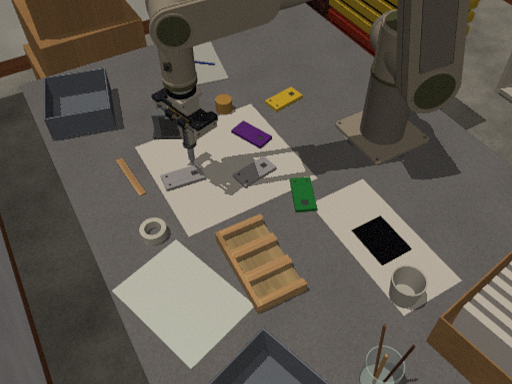

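```bash
python3 - <<'E'
from h import *
np.set_printoptions(precision=4,suppress=True)
C=cam("wrist")
p=np.array([[270,252],[328,276],[307,325],[247,308]])/3.5+[170,100]
print(unp(C,p,.012),unp(C,p[:2],.012)[:,:2].mean(0),unp(C,p[[0,3]],.012),robot.read_state()['tool_pos'])
E
```

```text
[[ 0.6085 -0.1298  0.012 ]
 [ 0.6064 -0.1461  0.012 ]
 [ 0.5921 -0.1444  0.012 ]
 [ 0.5924 -0.1279  0.012 ]] [ 0.6075 -0.138 ] [[ 0.6085 -0.1298  0.012 ]
 [ 0.5924 -0.1279  0.012 ]] [ 0.5998 -0.1381  0.1388]
```

Request:
play_rows --plan '[{"slide": [-0.04,0.03,-0.4],"roll": 0,"fingers": -1},{"slide": [0,0,-0.4],"roll": 0,"fingers": -1},{"slide": [0,0,-0.15],"roll": 0,"fingers": -1},{"slide": [0,0,-0.05],"roll": 0,"fingers": -1},{"slide": [0,0,-0.05],"roll": 0,"fingers": -1},{"slide": [0,0,-0.05],"roll": 0,"fingers": -1},{"slide": [0,0,0],"roll": 0,"fingers": -1}]' --squeeze 60

```text
t: 10.8
tool_pos: [0.5982, -0.137, 0.1054]
orientation: [2.078, 0.282, -2.077]
force: [-3.1, 1.7, 5.5]
opening: 0.0211
```

Request:
play_rows --plan '[{"slide": [0,0,-0.04],"roll": 0,"fingers": -1},{"slide": [0,0,-0.04],"roll": 0,"fingers": -1},{"slide": [0,0,-0.04],"roll": 0,"fingers": -1},{"slide": [0,0,-0.04],"roll": 0,"fingers": -1},{"slide": [0,0,0],"roll": 0,"fingers": -1}]'

```text
t: 11.42
tool_pos: [0.5982, -0.1371, 0.1005]
orientation: [2.078, 0.282, -2.076]
force: [-2.0, 0.4, 1.9]
opening: 0.0212
```

Request:
play_rows --plan '[{"slide": [0,0,-0.04],"roll": 0,"fingers": -1},{"slide": [0,0,-0.04],"roll": 0,"fingers": -1},{"slide": [0,0,0],"roll": 0,"fingers": -1}]'

```text
t: 11.8
tool_pos: [0.5986, -0.1371, 0.0989]
orientation: [2.079, 0.281, -2.075]
force: [-4.2, 1.6, 10.8]
opening: 0.0215
```

Request:
play_rows --plan '[{"slide": [0,0,-0.03],"roll": 0,"fingers": -1},{"slide": [0,0,-0.03],"roll": 0,"fingers": -1},{"slide": [0,0,0],"roll": 0,"fingers": -1}]'

```text
t: 12.18
tool_pos: [0.5987, -0.1371, 0.0974]
orientation: [2.079, 0.281, -2.075]
force: [-5.1, 2.5, 11.9]
opening: 0.0213
```

Request:
play_rows --plan '[{"slide": [0,0,-0.03],"roll": 0,"fingers": -1},{"slide": [0,0,-0.03],"roll": 0,"fingers": -1},{"slide": [0,0,0],"roll": 0,"fingers": -1}]'

```text
t: 12.55
tool_pos: [0.5987, -0.1372, 0.0956]
orientation: [2.079, 0.281, -2.075]
force: [-5.6, 2.1, 12.0]
opening: 0.0213
```

Request:
play_rows --plan '[{"slide": [0,0,-0.03],"roll": 0,"fingers": -1},{"slide": [0,0,-0.03],"roll": 0,"fingers": -1},{"slide": [0,0,0],"roll": 0,"fingers": -1}]'

```text
t: 12.92
tool_pos: [0.599, -0.1372, 0.0947]
orientation: [2.079, 0.281, -2.074]
force: [-7.9, 3.0, 16.9]
opening: 0.0213
```

```bash
python3 - <<'E'
from h import *
np.set_printoptions(precision=4,suppress=True)
s=robot.read_state();print(s['t'],s['tool_pos'],s['force'],s['wrist_torque'])
im,C=shot("wrist","w5")
cv2.imwrite("pics/w5c.png",cv2.resize(im[100:300,150:360],None,fx=3,fy=3,interpolation=cv2.INTER_CUBIC)[:,:,::-1])
E
```

```text
12.925 [ 0.599  -0.1372  0.0947] [-7.913   3.0038 16.9445] [ 0.7446  1.9227 -0.0404]
```

View pics/w5c.png

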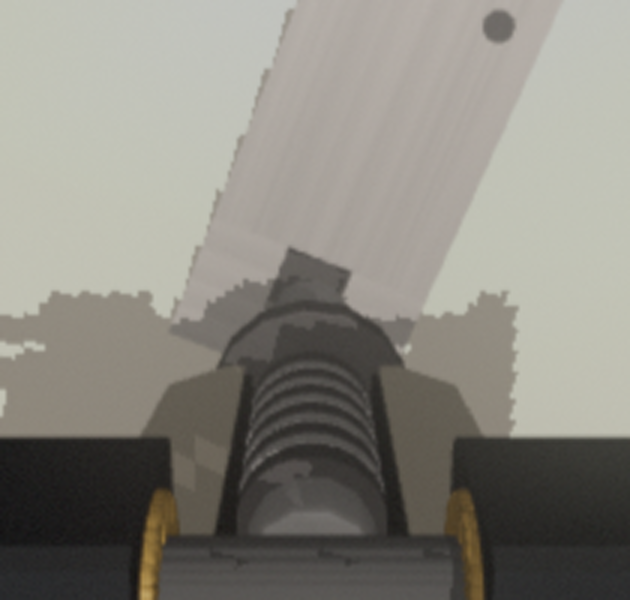

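Request:
play_rows --plan '[{"slide": [0,0,-0.03],"roll": 0,"fingers": -1},{"slide": [0,0,0],"roll": 0,"fingers": -1}]'

```text
t: 13.22
tool_pos: [0.5993, -0.1372, 0.0945]
orientation: [2.08, 0.281, -2.074]
force: [-8.5, 3.7, 21.9]
opening: 0.0209
```

Request:
play_rows --plan '[{"slide": [0,0,0.3],"roll": 0,"fingers": -1},{"slide": [0,0,0.8],"roll": 0,"fingers": -1},{"slide": [0,0,0.9],"roll": 0,"fingers": -1},{"slide": [0,0,0.9],"roll": 0,"fingers": -1},{"slide": [0,0,0.7],"roll": 0,"fingers": -1},{"slide": [-0.6,0.2,0.3],"roll": 0,"fingers": -1},{"slide": [0,0,0],"roll": 0,"fingers": -1}]'

```text
t: 14.1
tool_pos: [0.58, -0.131, 0.2089]
orientation: [2.078, 0.281, -2.076]
force: [0.1, -0.3, -3.0]
opening: 0.0209
```

```bash
python3 - <<'E'
from h import *
np.set_printoptions(precision=4,suppress=True)
s=robot.read_state();print(s['t'],s['tool_pos'],s['force'],s['wrist_torque'])
im,C=plates("wrist","w6");tp=s['tool_pos'];print(proj(C,[tp-[0,0,.0986],tp-[0,0,.0056]]))
cv2.imwrite("pics/w6c.png",cv2.resize(im[50:250,150:360],None,fx=3,fy=3,interpolation=cv2.INTER_CUBIC)[:,:,::-1])
E
```

```text
14.1 [ 0.58   -0.131   0.2089] [ 0.1298 -0.2688 -3.0319] [ 0.0019 -0.0532 -0.0296]
wrist 0.92 [176. 170. 164.] [ 633.6 -140.3] [ 60.6 120. ] -6.39 [278. 122.  90. 124.]
wrist 0.89 [114. 109. 104.] [481.  -47.5] [45.4 61.3] -79.56 [164. 230.  52.  40.]
wrist 0.88 [104.  54. 118.] [ 373.4 -188.8] [54.  91.9] -75.78 [254. 332.  69.  40.]
wrist 0.78 [ 47. 109.  57.] [400.5 101.8] [53.  79.9] -74.4 [ 33. 282.  66.  91.]
[[253.3603 191.1031]
 [253.2832 233.4775]]
```

View pics/w6c.png

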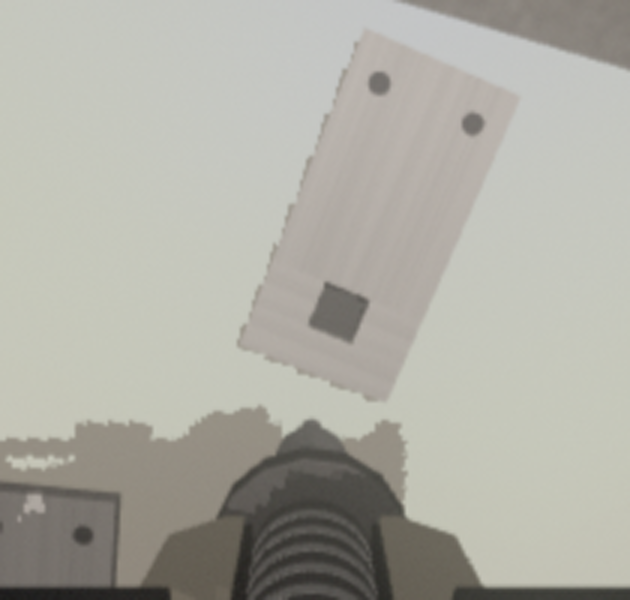

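Request:
play_rows --plan '[{"slide": [-0.5,0.2,0.1],"roll": 0,"fingers": -1},{"slide": [-0.9,0.3,0.2],"roll": 0,"fingers": -1},{"slide": [-0.9,0.4,0.2],"roll": 0,"fingers": -1},{"slide": [-0.9,0.4,0],"roll": 0,"fingers": -1},{"slide": [-0.9,0.4,0],"roll": 0,"fingers": -1},{"slide": [-0.9,0.3,0],"roll": 0,"fingers": -1},{"slide": [-0.9,0.3,0],"roll": 0,"fingers": -1},{"slide": [-0.4,0.1,0],"roll": 0,"fingers": -1},{"slide": [0,0,0],"roll": 0,"fingers": -1}]'

```text
t: 15.32
tool_pos: [0.3908, -0.059, 0.2228]
orientation: [2.077, 0.282, -2.077]
force: [0.3, -0.0, -2.7]
opening: 0.0212
```

```bash
python3 - <<'E'
from h import *
np.set_printoptions(precision=4,suppress=True)
s=robot.read_state();print(s['t'],s['tool_pos'],s['force'],s['wrist_torque'])
im,C=plates("wrist","w7");tp=s['tool_pos'];print(proj(C,[tp-[0,0,.0986],tp-[0,0,.0056]]))
shot("top","t7");shot("scene","s7")
E
```

```text
15.325 [ 0.3908 -0.059   0.2228] [ 0.3147 -0.0238 -2.7438] [-0.0363  0.0235 -0.0124]
wrist 0.92 [ 64. 142.  76.] [364.7  92.6] [121.2  65. ] 65.35 [120. 150. 114. 106.]
wrist 0.91 [178. 172. 166.] [ 578.2 -137. ] [29.3 67.8] -74.42 [378.  16.  66.  29.]
wrist 0.87 [190. 184. 178.] [440.  -52.6] [120.2  60.7] 9.71 [263. 123.  64. 112.]
wrist 0.82 [132.  87. 144.] [ 368.6 -198.1] [ 64.8 122.8] -69.29 [360. 212. 101.  59.]
[[253.4457 190.9717]
 [253.2902 233.4666]]
```

View pics/w7.png

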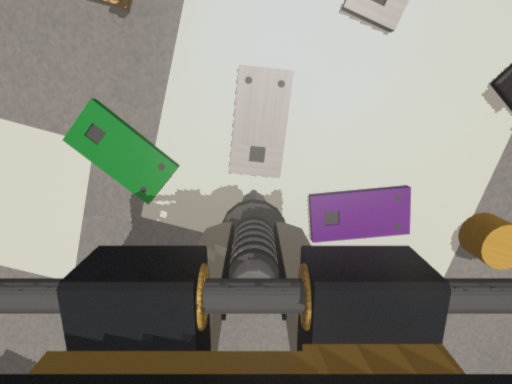

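View pics/t7.png

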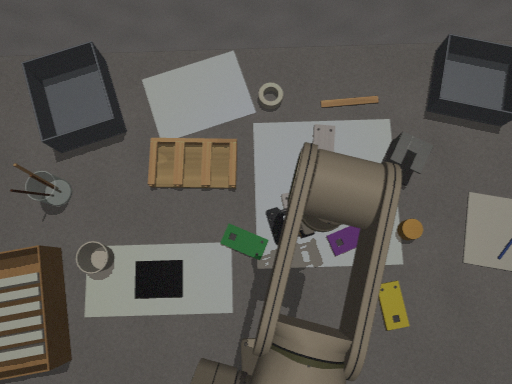

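View pics/s7.png

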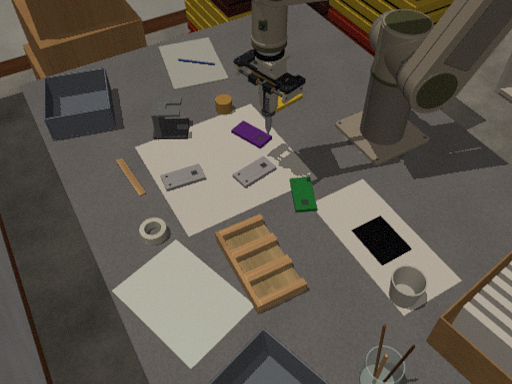

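```bash
python3 - <<'E'
from h import *
print(unp(cam("wrist"),[257.5,154.5],.011))
E
```

```text
[[ 0.40575129 -0.05987414  0.011     ]]
```

Request:
play_rows --plan '[{"slide": [0.49,0,-0.4],"roll": 0,"fingers": -1},{"slide": [0,0,-0.8],"roll": 0,"fingers": -1},{"slide": [0,0,-0.8],"roll": 0,"fingers": -1},{"slide": [0,0,-0.5],"roll": 0,"fingers": -1},{"slide": [0,0,-0.3],"roll": 0,"fingers": -1},{"slide": [0,0,0],"roll": 0,"fingers": -1},{"slide": [0,0,0],"roll": 0,"fingers": -1}]'

```text
t: 16.4
tool_pos: [0.4063, -0.0592, 0.14]
orientation: [2.078, 0.281, -2.076]
force: [-0.8, 0.1, -2.4]
opening: 0.0213
```

```bash
python3 - <<'E'
from h import *
np.set_printoptions(precision=4,suppress=True)
s=robot.read_state();print(s['t'],s['tool_pos'],s['force'],s['wrist_torque'])
im,C=plates("wrist","w8")
cv2.imwrite("pics/w8c.png",cv2.resize(im[100:300,150:360],None,fx=3,fy=3,interpolation=cv2.INTER_CUBIC)[:,:,::-1])
E
```

```text
16.4 [ 0.4063 -0.0592  0.14  ] [-0.8385  0.1255 -2.3788] [0.0294 0.0246 0.0022]
wrist 0.92 [178. 172. 166.] [440.  -52.8] [120.  60.] 9.58 [260. 144.  83. 137.]
wrist 0.73 [117.  74. 130.] [ 391.4 -195.9] [ 50.3 130.9] -87.54 [380. 244. 129.  52.]
wrist 0.59 [160. 154. 148.] [ 573.3 -136.6] [22.9 65.4] -74.42 [403.  17.  81.  31.]
```

View pics/w8c.png

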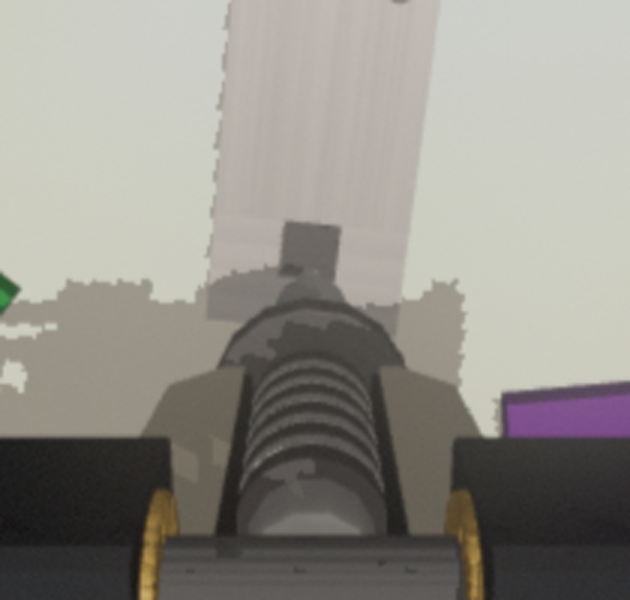

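Request:
play_rows --plan '[{"slide": [-0.02,0.02,-0.4],"roll": 0,"fingers": -1},{"slide": [0,0,-0.4],"roll": 0,"fingers": -1},{"slide": [0,0,-0.2],"roll": 0,"fingers": -1},{"slide": [0,0,-0.05],"roll": 0,"fingers": -1},{"slide": [0,0,-0.05],"roll": 0,"fingers": -1},{"slide": [0,0,-0.05],"roll": 0,"fingers": -1},{"slide": [0,0,-0.04],"roll": 0,"fingers": -1},{"slide": [0,0,-0.04],"roll": 0,"fingers": -1},{"slide": [0,0,-0.04],"roll": 0,"fingers": -1},{"slide": [0,0,-0.04],"roll": 0,"fingers": -1},{"slide": [0,0,0],"roll": 0,"fingers": -1}]'

```text
t: 17.88
tool_pos: [0.4052, -0.0584, 0.1002]
orientation: [2.077, 0.282, -2.077]
force: [-2.8, 1.1, 1.4]
opening: 0.0216
```

Request:
play_rows --plan '[{"slide": [0,0,-0.04],"roll": 0,"fingers": -1},{"slide": [0,0,-0.04],"roll": 0,"fingers": -1},{"slide": [0,0,-0.03],"roll": 0,"fingers": -1},{"slide": [0,0,-0.03],"roll": 0,"fingers": -1},{"slide": [0,0,0],"roll": 0,"fingers": -1}]'

```text
t: 18.5
tool_pos: [0.4058, -0.0585, 0.097]
orientation: [2.079, 0.281, -2.075]
force: [-4.9, 1.9, 11.9]
opening: 0.0214
```

Request:
play_rows --plan '[{"slide": [0,0,-0.03],"roll": 0,"fingers": -1},{"slide": [0,0,-0.03],"roll": 0,"fingers": -1},{"slide": [0,0,0],"roll": 0,"fingers": -1}]'

```text
t: 18.88
tool_pos: [0.4058, -0.0586, 0.0952]
orientation: [2.078, 0.281, -2.075]
force: [-4.2, 1.8, 10.9]
opening: 0.0214
```

Request:
play_rows --plan '[{"slide": [0,0,-0.03],"roll": 0,"fingers": -1},{"slide": [0,0,-0.03],"roll": 0,"fingers": -1},{"slide": [0,0,0],"roll": 0,"fingers": -1}]'

```text
t: 19.25
tool_pos: [0.4063, -0.0586, 0.0944]
orientation: [2.079, 0.281, -2.074]
force: [-7.2, 2.5, 21.3]
opening: 0.021
```

Request:
play_rows --plan '[{"slide": [0,0,-0.03],"roll": 0,"fingers": -1},{"slide": [0,0,0],"roll": 0,"fingers": -1}]'

```text
t: 19.5
tool_pos: [0.4068, -0.0586, 0.0942]
orientation: [2.08, 0.281, -2.073]
force: [-7.4, 3.4, 24.3]
opening: 0.0216
```

Request:
play_rows --plan '[{"slide": [0,0,0.3],"roll": 0,"fingers": -1},{"slide": [0,0,0.8],"roll": 0,"fingers": -1},{"slide": [0,0,0.9],"roll": 0,"fingers": -1},{"slide": [0,0,0.9],"roll": 0,"fingers": -1},{"slide": [0,0,0.9],"roll": 0,"fingers": -1},{"slide": [0,0,0.5],"roll": 0,"fingers": -1},{"slide": [0,0,0],"roll": 0,"fingers": -1}]'

```text
t: 20.38
tool_pos: [0.4058, -0.0587, 0.2208]
orientation: [2.079, 0.281, -2.075]
force: [-0.1, -0.3, -2.8]
opening: 0.0212
```

```bash
python3 - <<'E'
from h import *
np.set_printoptions(precision=4,suppress=True)
s=robot.read_state();print(s['t'],s['tool_pos'],s['force'],s['wrist_torque'])
im,C=plates("wrist","w9")
cv2.imwrite("pics/w9c.png",cv2.resize(im[100:300,150:360],None,fx=3,fy=3,interpolation=cv2.INTER_CUBIC)[:,:,::-1])
shot("scene","s9")
E
```

```text
20.375 [ 0.4058 -0.0587  0.2208] [-0.1409 -0.3472 -2.8136] [ 0.0131 -0.0287 -0.0575]
wrist 0.95 [127.  83. 139.] [ 369.9 -198. ] [ 63.3 124.3] -70.32 [357. 221. 104.  52.]
wrist 0.93 [ 60. 137.  72.] [364.9  92.3] [122.   64.1] 65.44 [118. 165. 113. 106.]
wrist 0.91 [176. 170. 164.] [ 595.1 -134.7] [62.6 50.2] 84.41 [375.  25.  76.  48.]
wrist 0.82 [187. 182. 175.] [440.4 -52.4] [121.2  61.8] 9.2 [260. 136.  64. 113.]
```

View pics/w9c.png

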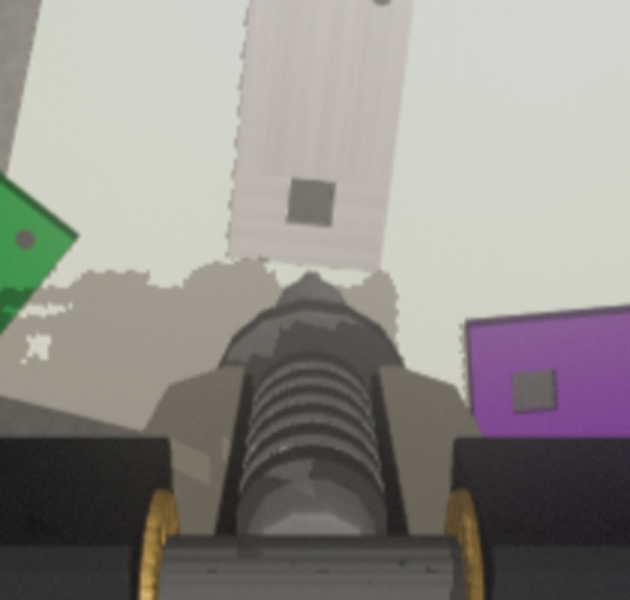

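View pics/s9.png

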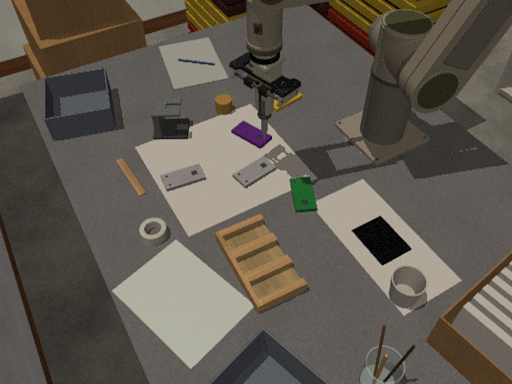

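Request:
play_rows --plan '[{"slide": [0.2,-0.4,0],"roll": 0,"fingers": -1},{"slide": [0.5,-0.9,0],"roll": 0,"fingers": -1},{"slide": [0.5,-0.9,0],"roll": 0,"fingers": -1},{"slide": [0.5,-0.9,0],"roll": 0,"fingers": -1},{"slide": [0.5,-0.9,0],"roll": 0,"fingers": -1},{"slide": [0.5,-0.9,0],"roll": 0,"fingers": -1},{"slide": [0.5,-0.9,0],"roll": 0,"fingers": -1},{"slide": [0.5,-0.9,0],"roll": 0,"fingers": -1},{"slide": [0.5,-0.9,0],"roll": 0,"fingers": -1},{"slide": [0.5,-0.9,0],"roll": 0,"fingers": -1},{"slide": [0.5,-0.9,0],"roll": 0,"fingers": -1},{"slide": [0.3,-0.35,0],"roll": 0,"fingers": -1},{"slide": [0,0,0],"roll": 0,"fingers": -1},{"slide": [0,0,0],"roll": 0,"fingers": -1}]'

```text
t: 22.28
tool_pos: [0.5696, -0.3509, 0.2191]
orientation: [2.077, 0.283, -2.079]
force: [-0.5, -0.2, -3.3]
opening: 0.0212
```

```bash
python3 - <<'E'
from h import *
np.set_printoptions(precision=4,suppress=True)
s=robot.read_state();print(s['t'],s['tool_pos'],s['force'],s['wrist_torque'])
im,C=shot("wrist","w10")
cv2.imwrite("pics/w10c.png",cv2.resize(im[70:270,150:360],None,fx=3,fy=3,interpolation=cv2.INTER_CUBIC)[:,:,::-1])
# project home slot outline
a=np.radians(-28.8);R=np.array([[np.cos(a),-np.sin(a)],[np.sin(a),np.cos(a)]]);o=np.array([.5709,-.3511])
q=np.array([[15,13],[-30,13],[-30,-13],[15,-13],[15,44],[-30,44],[-30,-44]])/1000
X=np.c_[(R@q.T).T+o,np.full(7,.1)]
print((proj(C,X)-[150,70])*3)
im2,_=shot("scene");cv2.imwrite("pics/s10c.png",cv2.resize(im2[50:150,120:230],None,fx=6,fy=6,interpolation=cv2.INTER_CUBIC)[:,:,::-1])
E
```

```text
22.275 [ 0.5696 -0.3509  0.2191] [-0.5223 -0.1998 -3.2715] [-0.0068 -0.0233  0.0319]
[[316.9943 275.2954]
 [212.5589 380.6013]
 [274.6518 437.6733]
 [379.1997 335.6403]
 [240.1746 200.7731]
 [135.9535 310.1902]
 [346.2449 503.4774]]
```

View pics/w10c.png

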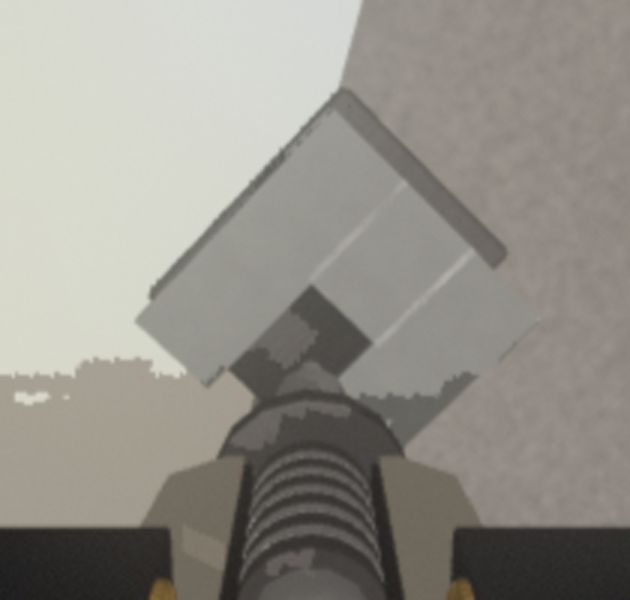

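View pics/s10c.png

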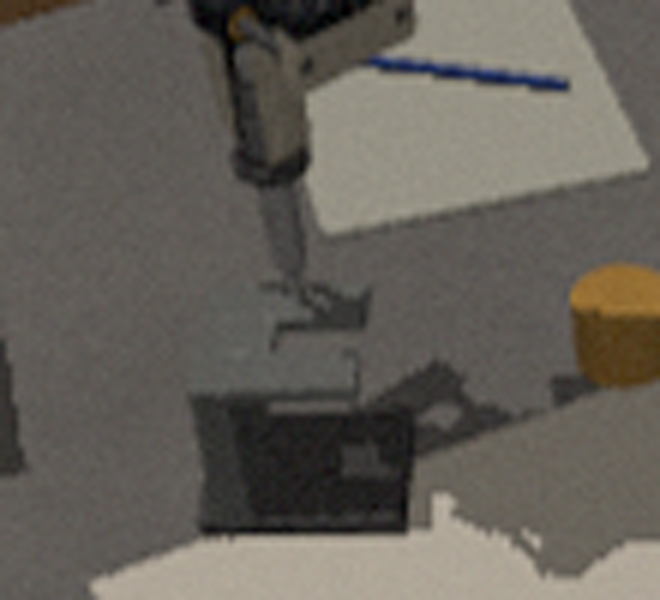

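```bash
python3 - <<'E'
from h import *
np.set_printoptions(precision=4,suppress=True)
C=cam("wrist")
p=np.array([[312,285],[372,343],[208,385],[136,320],[338,105]])/3+[150,70]
P=unp(C,p,.1)[:,:2];print(P)
d=P[1]-P[0];a=np.arctan2(d[1],d[0])+np.pi/2;print(np.degrees(a),np.linalg.norm(d))
a=np.radians(-28.8)
print(P[:2].mean(0)-.015*np.array([np.cos(a),np.sin(a)]))
e=(P[0]+P[2])/2; print("slot left edge", P[2], P[3])
E
```

```text
[[ 0.5873 -0.3461]
 [ 0.5752 -0.3681]
 [ 0.5492 -0.324 ]
 [ 0.563  -0.2984]
 [ 0.6387 -0.3393]]
-28.78440359162869 0.025166952939025423
[ 0.5681 -0.3499]
slot left edge [ 0.5492 -0.324 ] [ 0.563  -0.2984]
```

Request:
play_rows --plan '[{"slide": [0.04,-0.01,-0.4],"roll": 0,"fingers": -1},{"slide": [0,0,-0.6],"roll": 0,"fingers": -1},{"slide": [0,0,-0.6],"roll": 0,"fingers": -1},{"slide": [0,0,-0.6],"roll": 0,"fingers": -1},{"slide": [0,0,-0.6],"roll": 0,"fingers": -1},{"slide": [0,0,-0.4],"roll": 0,"fingers": -1},{"slide": [0,0,-0.3],"roll": 0,"fingers": -1},{"slide": [0,0,0],"roll": 0,"fingers": -1},{"slide": [0,0,0],"roll": 0,"fingers": -1}]'

```text
t: 23.5
tool_pos: [0.5716, -0.3515, 0.1158]
orientation: [2.078, 0.281, -2.076]
force: [-0.6, 0.2, -3.1]
opening: 0.0214
```

```bash
python3 - <<'E'
from h import *
np.set_printoptions(precision=4,suppress=True)
s=robot.read_state();print(s['t'],s['tool_pos'],s['force'],s['wrist_torque'])
im,C=shot("wrist","w11")
im2,_=shot("scene");cv2.imwrite("pics/s11c.png",cv2.resize(im2[50:150,120:230],None,fx=6,fy=6,interpolation=cv2.INTER_CUBIC)[:,:,::-1])
E
```

```text
23.5 [ 0.5716 -0.3515  0.1158] [-0.5925  0.233  -3.0976] [0.0102 0.0065 0.0349]
```

View pics/w11.png

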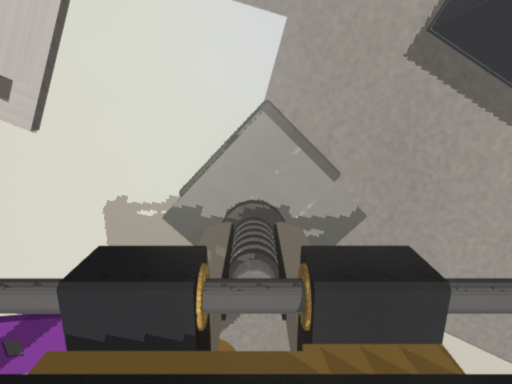

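View pics/s11c.png

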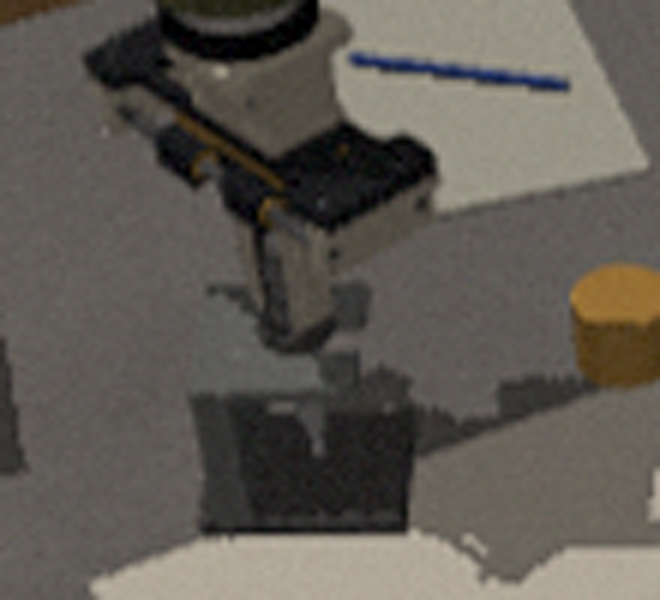

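Request:
play_rows --plan '[{"slide": [-0.03,0.01,-0.03],"roll": 0,"fingers": -1},{"slide": [0,0,-0.03],"roll": 0,"fingers": -1},{"slide": [0,0,0],"roll": 0,"fingers": -1}]'

```text
t: 23.98
tool_pos: [0.5703, -0.3509, 0.1135]
orientation: [2.077, 0.282, -2.077]
force: [-0.8, 0.9, -0.9]
opening: 0.0211
```

Request:
play_rows --plan '[{"slide": [0,0,0],"roll": 0,"fingers": 0},{"slide": [0,0,0],"roll": 0,"fingers": 1},{"slide": [0,0,0],"roll": 0,"fingers": 1},{"slide": [0,0,0],"roll": 0,"fingers": 1},{"slide": [0,0,0],"roll": 0,"fingers": 1},{"slide": [0,0,0.5],"roll": 0,"fingers": 1},{"slide": [0,0,0.9],"roll": 0,"fingers": 1},{"slide": [0,0,0.9],"roll": 0,"fingers": 1},{"slide": [0,0,0.9],"roll": 0,"fingers": 1},{"slide": [0,0,0.9],"roll": 0,"fingers": 1},{"slide": [0,0,0.8],"roll": 0,"fingers": 1},{"slide": [0,0,0],"roll": 0,"fingers": 1}]'

```text
t: 25.48
tool_pos: [0.5716, -0.3518, 0.2645]
orientation: [2.08, 0.277, -2.071]
force: [0.8, 0.5, -0.8]
opening: 0.093
```

```bash
python3 - <<'E'
from h import *
np.set_printoptions(precision=4,suppress=True)
s=robot.read_state();print(s['t'],s['tool_pos'],s['force'],s['opening'])
im,C=plates("wrist","w12")
im2,_=shot("scene");cv2.imwrite("pics/s12c.png",cv2.resize(im2[50:150,120:230],None,fx=6,fy=6,interpolation=cv2.INTER_CUBIC)[:,:,::-1])
cv2.imwrite("pics/w12c.png",cv2.resize(im[90:250,190:340],None,fx=3.7,fy=3.7,interpolation=cv2.INTER_CUBIC)[:,:,::-1])
E
```

```text
25.475 [ 0.5716 -0.3518  0.2645] [ 0.8346  0.5159 -0.8354] 0.0930184477754551
wrist 0.97 [156. 150. 144.] [442.9 -66.8] [122.8  52.4] 5.77 [ 20. 196.  40.  90.]
wrist 0.89 [175. 154.  50.] [ 231.8 -292.3] [42.8 62.4] -79.59 [155. 361.  46.  24.]
wrist 0.64 [166. 160. 154.] [ 632.8 -142.3] [ 64.4 120. ] -6.75 [100.  63.  79. 119.]
wrist 0.58 [ 95.  52. 107.] [ 378.4 -163.3] [35. 69.] -32.98 [ 91. 263.  43.  31.]
```

View pics/w12c.png

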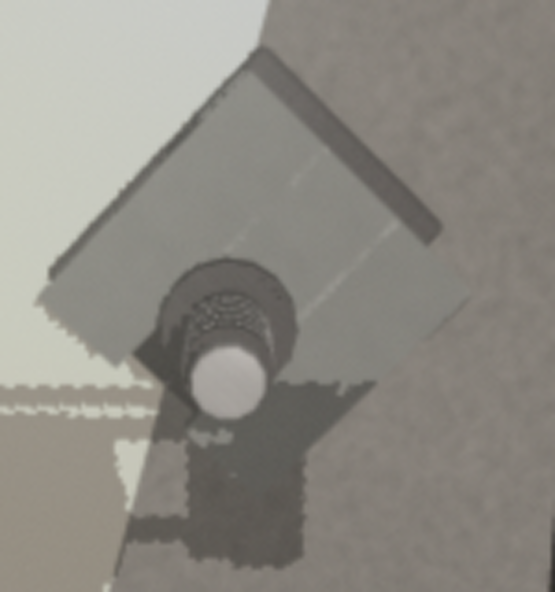

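View pics/s12c.png

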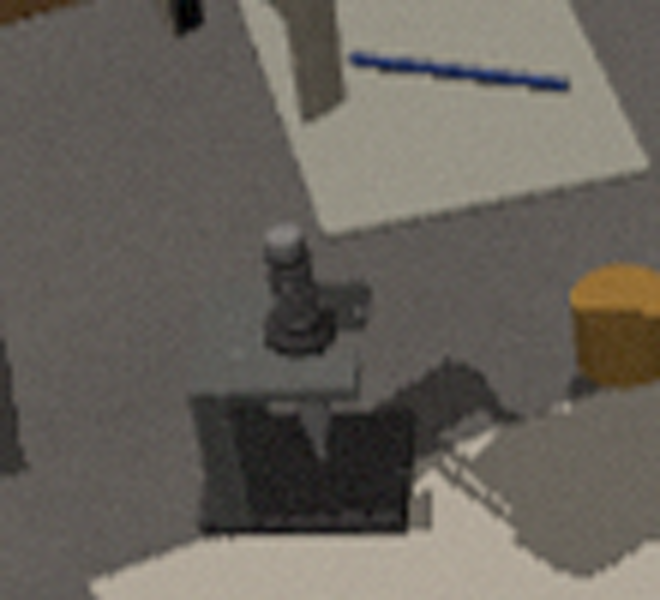

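Request:
play_rows --plan '[{"slide": [0.05,0.5,0],"roll": -0.3,"fingers": 1},{"slide": [0.05,0.9,0],"roll": -0.35,"fingers": 1},{"slide": [0.05,0.9,0],"roll": -0.35,"fingers": 1},{"slide": [0.05,0.9,0],"roll": -0.35,"fingers": 1},{"slide": [0.05,0.9,-0.5],"roll": -0.35,"fingers": 1},{"slide": [0.05,0.9,-0.9],"roll": -0.35,"fingers": 1},{"slide": [0.05,0.9,-0.9],"roll": -0.35,"fingers": 1},{"slide": [0.05,0.9,-0.9],"roll": -0.35,"fingers": 1},{"slide": [0,0.4,-0.5],"roll": 0,"fingers": 1},{"slide": [0,0,0],"roll": 0,"fingers": 1},{"slide": [0,0,0],"roll": 0,"fingers": 1}]' --squeeze 40

```text
t: 27.0
tool_pos: [0.5829, -0.1359, 0.1504]
orientation: [-2.164, 0.124, 2.162]
force: [1.0, 0.7, -0.0]
opening: 0.093
```

```bash
python3 - <<'E'
from h import *
np.set_printoptions(precision=4,suppress=True)
s=robot.read_state();print(s['t'],s['tool_pos'],s['force'],s['opening'])
m=Ro.from_rotvec(s['orientation']).as_matrix();print("jaw yaw",np.degrees(np.arctan2(m[1,1],m[0,1])))
im,C=plates("wrist","w13")
shot("top","t13")
E
```

```text
27.0 [ 0.5829 -0.1359  0.1504] [ 1.0086  0.6518 -0.0112] 0.09295361452103876
jaw yaw -96.53243424638976
wrist 0.88 [146. 141. 135.] [ 633.8 -139.9] [ 60.9 121. ] -6.65 [253. 122.  65. 140.]
wrist 0.85 [101.  97.  92.] [416.4 -58.4] [74.9 64.4] 10.22 [197. 314.  77. 112.]
wrist 0.85 [80. 45. 90.] [ 404.  -208.6] [108.   44.3] 83.61 [338. 332.  97.  38.]
wrist 0.58 [25. 61. 29.] [383.7  42.5] [32.6  9.5] 83.61 [118. 368.  29.   7.]
```

View pics/w13.png

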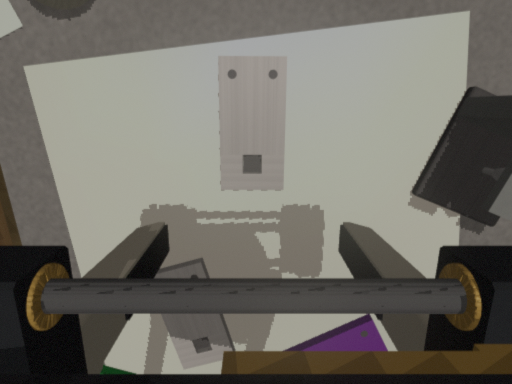

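View pics/t13.png

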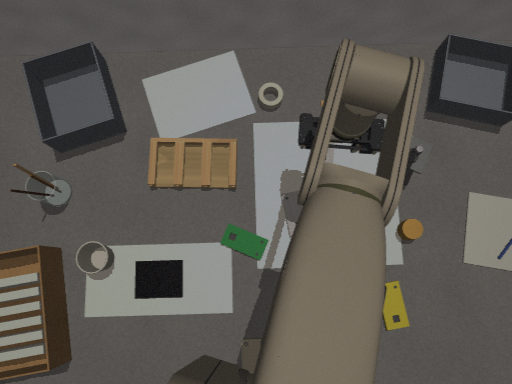

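Request:
play_rows --plan '[{"slide": [0.04,0.05,-0.9],"roll": 0,"fingers": 1},{"slide": [0,0,-0.9],"roll": 0,"fingers": 1},{"slide": [0,0,-0.9],"roll": 0,"fingers": 1},{"slide": [0,0,-0.9],"roll": 0,"fingers": 1},{"slide": [0,0,-0.8],"roll": 0,"fingers": 1},{"slide": [0,0,-0.4],"roll": 0,"fingers": 1},{"slide": [0,0,-0.08],"roll": 0,"fingers": 1},{"slide": [0,0,0],"roll": 0,"fingers": 1},{"slide": [0,0,0],"roll": 0,"fingers": -1},{"slide": [0,0,0],"roll": 0,"fingers": -1},{"slide": [0,0,0],"roll": 0,"fingers": -1},{"slide": [0,0,0],"roll": 0,"fingers": -1},{"slide": [0,0,0],"roll": 0,"fingers": -1}]' --squeeze 40

```text
t: 28.78
tool_pos: [0.5836, -0.1335, 0.0031]
orientation: [-2.163, 0.124, 2.163]
force: [-1.1, -0.8, 1.5]
opening: 0.0595
```

```bash
python3 - <<'E'
from h import *
np.set_printoptions(precision=4,suppress=True)
s=robot.read_state();print(s['t'],s['tool_pos'],s['force'],s['opening'])
im,C=plates("wrist","w14")
E
```

```text
28.775 [ 0.5836 -0.1335  0.0031] [-1.1351 -0.8302  1.5337] 0.059454321160308944
wrist 0.79 [152. 146. 140.] [ 633.9 -139.9] [ 60. 120.] -7.12 [258. 134. 136. 256.]
```

View pics/w14.png

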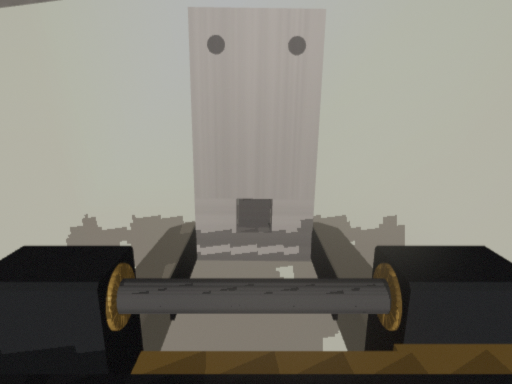

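Request:
play_rows --plan '[{"slide": [0,0,0.3],"roll": 0,"fingers": -1},{"slide": [0,0,0.9],"roll": 0,"fingers": -1},{"slide": [0,0.3,0.9],"roll": 0,"fingers": -1},{"slide": [0,0.6,0.9],"roll": 0,"fingers": -1},{"slide": [0,0.7,0.9],"roll": 0.1,"fingers": -1},{"slide": [-0.1,0.7,0.9],"roll": 0.1,"fingers": -1},{"slide": [-0.1,0.7,0.9],"roll": 0.1,"fingers": -1},{"slide": [-0.1,0.7,0.9],"roll": 0.1,"fingers": -1},{"slide": [-0.1,0.7,0.9],"roll": 0,"fingers": -1},{"slide": [-0.1,0.7,0.9],"roll": 0,"fingers": -1},{"slide": [0,0.7,0.7],"roll": 0,"fingers": -1},{"slide": [0,0,0],"roll": 0,"fingers": -1},{"slide": [0,0,0],"roll": 0,"fingers": -1}]'

```text
t: 30.5
tool_pos: [0.568, 0.0403, 0.275]
orientation: [-2.19, 0.064, 2.194]
force: [-0.0, 0.1, -3.1]
opening: 0.0596
```

```bash
python3 - <<'E'
from h import *
np.set_printoptions(precision=4,suppress=True)
s=robot.read_state();print(s['t'],s['tool_pos'],s['force'],s['opening'])
m=Ro.from_rotvec(s['orientation']).as_matrix();print("jaw yaw",np.degrees(np.arctan2(m[1,1],m[0,1])))
im,C=shot("wrist","w15")
cv2.imwrite("pics/w15c.png",cv2.resize(im[20:260,0:260],None,fx=2.4,fy=2.4,interpolation=cv2.INTER_CUBIC)[:,:,::-1])
np.savez("c15.npz",K=C[0],R=C[1],t=C[2])
for n in("bay_0","rack"):print(n,[(round(d['p'],2),d['point'],unp(C,d['point'],.012)[0]) for d in robot.mark_of("wrist",n)])
shot("top","t15")
E
```

```text
30.5 [0.568  0.0403 0.275 ] [-0.017   0.0511 -3.0796] 0.05956948795290019
jaw yaw -93.33092960195712
bay_0 [(0.88, [167.2, 156.4], array([0.5774, 0.1537, 0.012 ])), (0.58, [49.7, 153.5], array([0.5898, 0.3077, 0.012 ])), (0.57, [107.6, 154.9], array([0.5837, 0.2319, 0.012 ])), (0.35, [254.3, 144.0], array([0.5873, 0.0381, 0.012 ]))]
rack [(0.88, [109.4, 149.4], array([0.5908, 0.2283, 0.012 ])), (0.52, [254.0, 217.0], array([0.4866, 0.0441, 0.012 ]))]
```

View pics/w15.png

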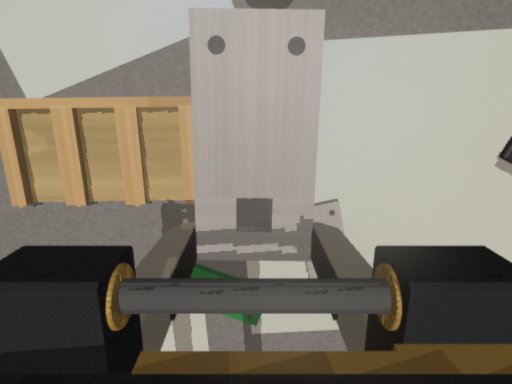

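View pics/w15c.png

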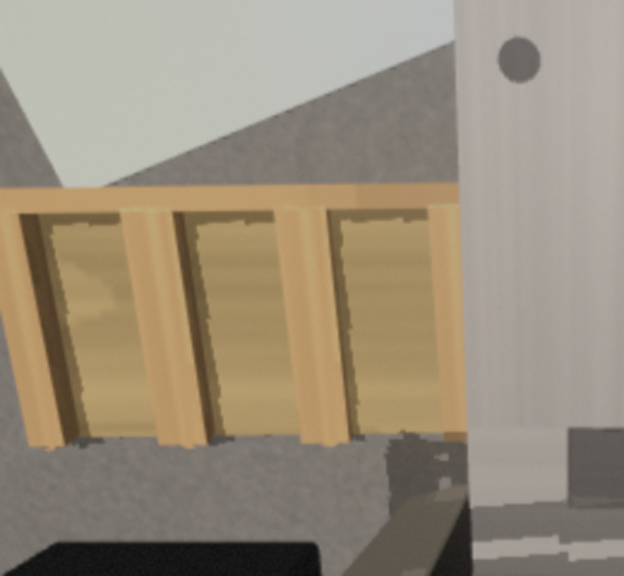

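View pics/t15.png

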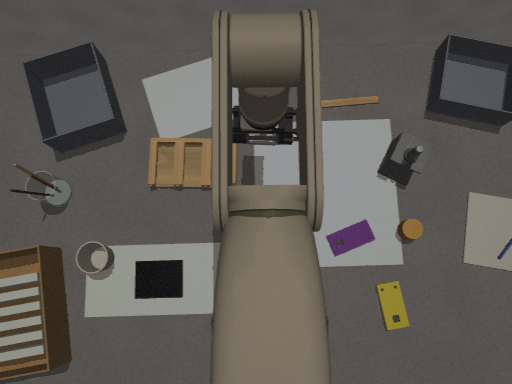

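```bash
python3 - <<'E'
from h import *
np.set_printoptions(precision=4,suppress=True)
C=cam("wrist")
p=np.array([[120,210],[173,212],[160,443],[207,443],[275,208],[326,208],[303,443],[350,443],[429,206],[442,432],[20,213],[66,440]])/2.4+[0,20]
P=unp(C,p,.036)[:,:2]*1000
b2t=(P[0]+P[1])/2;b2b=(P[2]+P[3])/2;b3t=(P[4]+P[5])/2;b3b=(P[6]+P[7])/2
print(P)
for t,b in((b2t,b2b),(b3t,b3b),(P[8],P[9]),(P[10],P[11])):
    d=t-b;print("bar dir",np.degrees(np.arctan2(d[1],d[0])),np.linalg.norm(d))
d=b3t-b2t;print("pitch",np.linalg.norm(d),np.degrees(np.arctan2(d[1],d[0]))+90)
d=b3b-b2b;print("pitch",np.linalg.norm(d),np.degrees(np.arctan2(d[1],d[0]))+90)
print("mid back",(b2t+b3t)/2,"mid front",(b2b+b3b)/2)
E
```

```text
[[647.4747 279.6167]
 [645.0099 253.3767]
 [525.7395 284.4402]
 [524.303  259.1284]
 [644.0327 202.1586]
 [642.5854 176.7454]
 [521.3691 207.4339]
 [519.9329 182.1283]
 [640.6243 125.3156]
 [523.278  131.912 ]
 [648.8795 329.8586]
 [530.2852 334.6739]]
bar dir -2.4976276227553043 121.33626297274023
bar dir -2.4877359448002303 122.7737253385498
bar dir -3.217380559078918 117.53157807769344
bar dir -2.325132369248742 118.69202703204746
pitch 77.10048393635203 -2.180292923392088
pitch 77.12711648278871 -3.2482785871112014
mid back [644.7757 227.9743] mid front [522.8361 233.2827]
```

```bash
python3 - <<'E'
from h import *
np.set_printoptions(precision=4,suppress=True)
s=robot.read_state();im,C=shot("wrist");z=s['tool_pos'][2]+.009
g=cv2.cvtColor(im,cv2.COLOR_RGB2GRAY)
c=g[10:235,192:318];t=((c<115).astype(np.uint8));n,l,st,ce=cv2.connectedComponentsWithStats(t)
for i in range(1,n):
    if st[i,4]>100: print(st[i],ce[i]+[192,10],unp(C,ce[i]+[192,10],z)[0])
# edges
for r in (40,120,190):
    row=g[r].astype(int); d=np.diff(row); print(r,[(k,d[k]) for k in range(170,340) if abs(d[k])>25])
print(s['tool_pos'])
E
```

```text
[ 16  26  16  18 223] [215.7937  44.417 ] [0.6647 0.051  0.2836]
[ 97  27  16  18 218] [296.2798  45.5642] [0.6622 0.0154 0.2836]
[   0  188  126   37 1901] [255.8974 220.2641] [0.5811 0.0378 0.2836]
40 [(179, np.int64(-26)), (207, np.int64(-28)), (208, np.int64(-30)), (223, np.int64(39)), (289, np.int64(-33)), (303, np.int64(39))]
120 []
190 []
[0.568  0.0399 0.2746]
```

Request:
play_rows --plan '[{"slide": [-0.4,0.4,0],"roll": 0.17,"fingers": -1},{"slide": [-0.7,0.8,0],"roll": 0,"fingers": -1},{"slide": [-0.7,0.8,-0.3],"roll": 0,"fingers": -1},{"slide": [-0.7,0.8,-0.6],"roll": 0,"fingers": -1},{"slide": [-0.7,0.8,-0.6],"roll": 0,"fingers": -1},{"slide": [-0.7,0.8,-0.7],"roll": 0,"fingers": -1},{"slide": [-0.7,0.8,-0.8],"roll": 0,"fingers": -1},{"slide": [-0.7,0.8,-0.8],"roll": 0,"fingers": -1},{"slide": [-0.2,0.6,-0.8],"roll": 0,"fingers": -1},{"slide": [0,0,-0.8],"roll": 0,"fingers": -1},{"slide": [0,0,-0.4],"roll": 0,"fingers": -1},{"slide": [0,0,0],"roll": 0,"fingers": -1},{"slide": [0,0,0],"roll": 0,"fingers": -1}]'

```text
t: 32.38
tool_pos: [0.4042, 0.2388, 0.103]
orientation: [-2.205, 0.038, 2.202]
force: [-1.1, -0.6, -2.2]
opening: 0.0594
```

```bash
python3 - <<'E'
from h import *
np.set_printoptions(precision=4,suppress=True)
s=robot.read_state();print(s['t'],s['tool_pos'],s['force'],s['opening'])
m=Ro.from_rotvec(s['orientation']).as_matrix();print("jaw yaw",np.degrees(np.arctan2(m[1,1],m[0,1])))
im,C=shot("wrist","w16")
shot("top","t16");shot("scene","s16")
E
```

```text
32.375 [0.4042 0.2388 0.103 ] [-1.064  -0.6202 -2.1591] 0.059410496804050035
jaw yaw -91.99784558207007
```

View pics/w16.png

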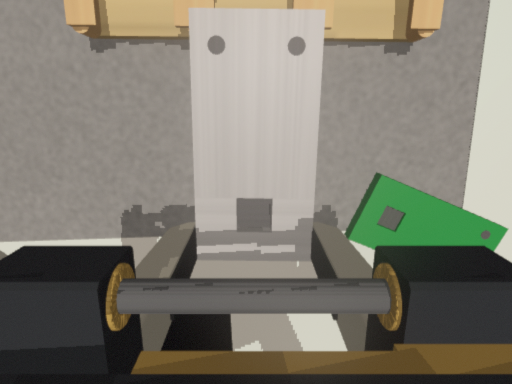

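View pics/s16.png

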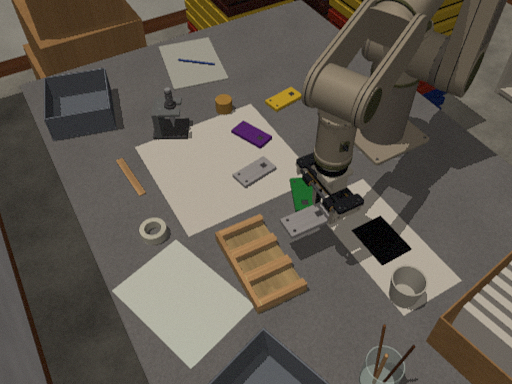

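```bash
python3 - <<'E'
from h import *
np.set_printoptions(precision=4,suppress=True)
s=robot.read_state();im,C=shot("wrist");z=s['tool_pos'][2]+.009
cv2.imwrite("pics/w16c.png",cv2.resize(im[0:60,60:450],None,fx=2,fy=4,interpolation=cv2.INTER_CUBIC)[:,:,::-1])
print(unp(C,[[216,44.7],[296.5,45.7]],z), s['tool_pos'])
E
```

```text
[[0.5006 0.2521 0.112 ]
 [0.499  0.2164 0.112 ]] [0.4043 0.2388 0.103 ]
```

View pics/w16c.png

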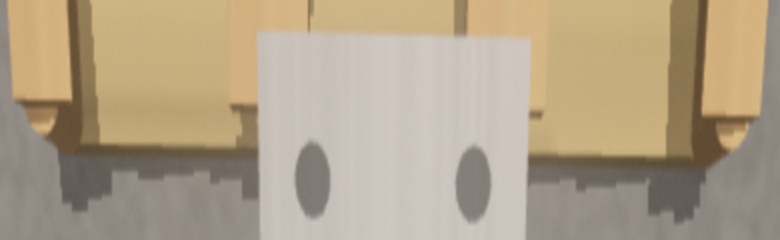

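```bash
python3 - <<'E'
from h import *
np.set_printoptions(precision=4,suppress=True)
C=cam("wrist")
P=unp(C,[[214.5,3],[293.5,3],[96,24],[65,24],[175,25.5],[332.5,28],[411,28],[440,28]],.036)[:,:2];print(P)
m=(P[0]+P[1])/2;o=np.array([.5848,.2307]);a=np.radians(-2.6);u=np.array([np.cos(a),np.sin(a)]);n=np.array([-u[1],u[0]])
for q in P: print((q-o)@u,(q-o)@n)
h=np.array([.4998,.23425]);print("plate",(h-o)@u,(h-o)@n)
t=np.array([.4043,.2388]);print("tcp",(t-o)@u,(t-o)@n)
E
```

```text
[[0.5378 0.2593]
 [0.5362 0.2088]
 [0.5281 0.337 ]
 [0.5288 0.3571]
 [0.5256 0.2858]
 [0.5207 0.1834]
 [0.519  0.1324]
 [0.5184 0.1136]]
-0.04821496120305489 0.026412891604336835
-0.047591286284566936 -0.024118736867993838
-0.0614320170486302 0.10361562995963981
-0.06168242236835119 0.12376941950954669
-0.06168438414080212 0.05232340156831614
-0.06189670606954312 -0.050134466178272406
-0.06126161863520833 -0.10118359287099808
-0.061027110723857574 -0.12003363371542367
plate -0.08507353704006956 -0.00030950846822950726
tcp -0.18068162805107096 -9.635774202549395e-05
```

Request:
play_rows --plan '[{"slide": [0,0.04,-0.5],"roll": 0,"fingers": -1},{"slide": [0,0,-0.9],"roll": 0,"fingers": -1},{"slide": [0,0,-0.9],"roll": 0,"fingers": -1},{"slide": [0,0,-0.5],"roll": 0,"fingers": -1},{"slide": [0,0,0],"roll": 0,"fingers": -1},{"slide": [0,0,0],"roll": 0,"fingers": -1}]'

```text
t: 33.33
tool_pos: [0.4042, 0.2401, 0.0188]
orientation: [-2.205, 0.038, 2.202]
force: [-0.4, -0.3, -2.2]
opening: 0.0593
```

```bash
python3 - <<'E'
from h import *
np.set_printoptions(precision=4,suppress=True)
s=robot.read_state();print(s['t'],s['tool_pos'],s['force'],s['opening'])
im,C=shot("wrist","w17")
im2,_=shot("scene");cv2.imwrite("pics/s17c.png",cv2.resize(im2[160:320,200:380],None,fx=3.6,fy=3.6,interpolation=cv2.INTER_CUBIC)[:,:,::-1])
E
```

```text
33.325 [0.4042 0.2401 0.0188] [-0.4387 -0.3292 -2.2174] 0.05927094811599846
```

View pics/w17.png

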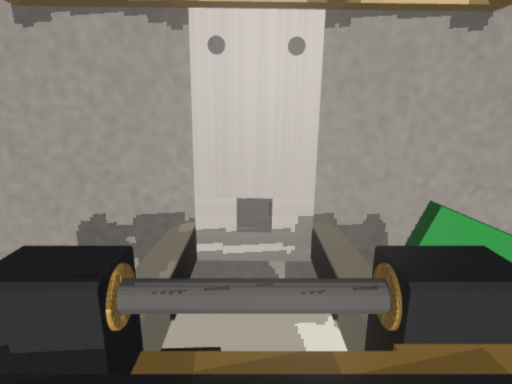

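View pics/s17c.png

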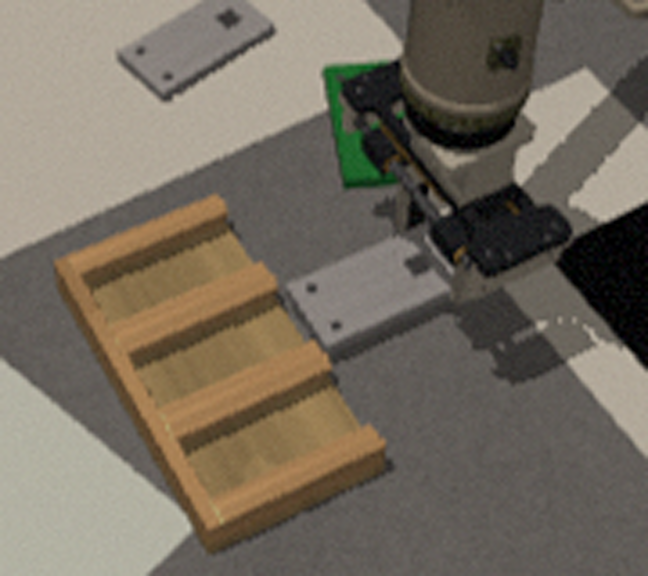

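Request:
play_rows --plan '[{"slide": [0.3,-0.014,-0.04],"roll": 0,"fingers": -1},{"slide": [0.4,-0.018,0],"roll": 0,"fingers": -1},{"slide": [0.4,-0.018,0],"roll": 0,"fingers": -1},{"slide": [0.4,-0.018,0],"roll": 0,"fingers": -1},{"slide": [0,0,0],"roll": 0,"fingers": -1}]'

```text
t: 34.05
tool_pos: [0.4497, 0.2377, 0.0168]
orientation: [-2.204, 0.039, 2.203]
force: [-1.5, 0.7, -3.3]
opening: 0.0595
```

```bash
python3 - <<'E'
from h import *
np.set_printoptions(precision=4,suppress=True)
s=robot.read_state();print(s['t'],s['tool_pos'],s['force'],s['opening'])
im2,_=shot("scene");cv2.imwrite("pics/s18c.png",cv2.resize(im2[160:320,200:380],None,fx=3.6,fy=3.6,interpolation=cv2.INTER_CUBIC)[:,:,::-1])
E
```

```text
34.05 [0.4497 0.2377 0.0168] [-1.4621  0.6519 -3.3054] 0.05953658302584768
```

View pics/s18c.png

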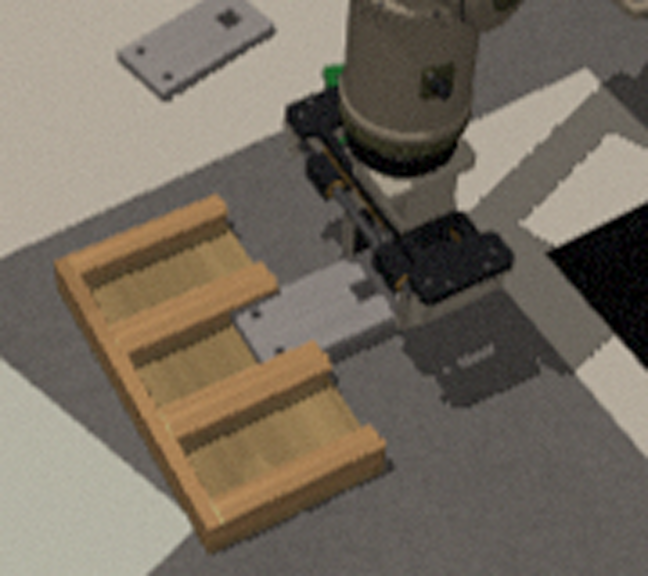

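Request:
play_rows --plan '[{"slide": [0.3,-0.014,0.01],"roll": 0,"fingers": -1},{"slide": [0.4,-0.018,0],"roll": 0,"fingers": -1},{"slide": [0.4,-0.018,0],"roll": 0,"fingers": -1},{"slide": [0,0,0],"roll": 0,"fingers": -1}]'

```text
t: 34.6
tool_pos: [0.4828, 0.2362, 0.0173]
orientation: [-2.204, 0.039, 2.203]
force: [-0.4, -0.4, -2.9]
opening: 0.0592
```

Request:
play_rows --plan '[{"slide": [0.4,-0.018,0],"roll": 0,"fingers": -1},{"slide": [0.3,-0.014,0],"roll": 0,"fingers": -1},{"slide": [0,0,0],"roll": 0,"fingers": -1}]'

```text
t: 34.98
tool_pos: [0.5034, 0.2353, 0.0172]
orientation: [-2.204, 0.038, 2.203]
force: [0.1, 0.6, -1.9]
opening: 0.0594
```

```bash
python3 - <<'E'
from h import *
np.set_printoptions(precision=4,suppress=True)
s=robot.read_state();print(s['t'],s['tool_pos'],s['force'],s['opening'])
im,C=shot("wrist","w19")
im2,_=shot("scene");cv2.imwrite("pics/s19c.png",cv2.resize(im2[160:320,200:380],None,fx=3.6,fy=3.6,interpolation=cv2.INTER_CUBIC)[:,:,::-1])
E
```

```text
34.975 [0.5034 0.2353 0.0172] [ 0.0781  0.6452 -1.9293] 0.059395057438314934
```

View pics/w19.png

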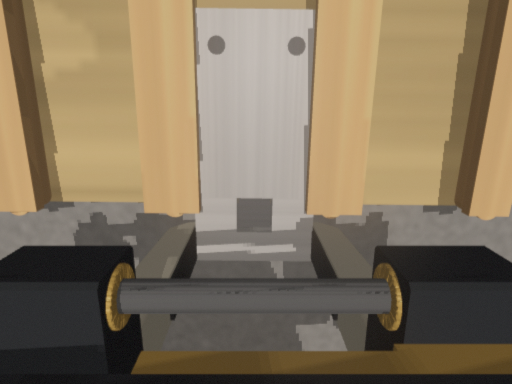

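View pics/s19c.png

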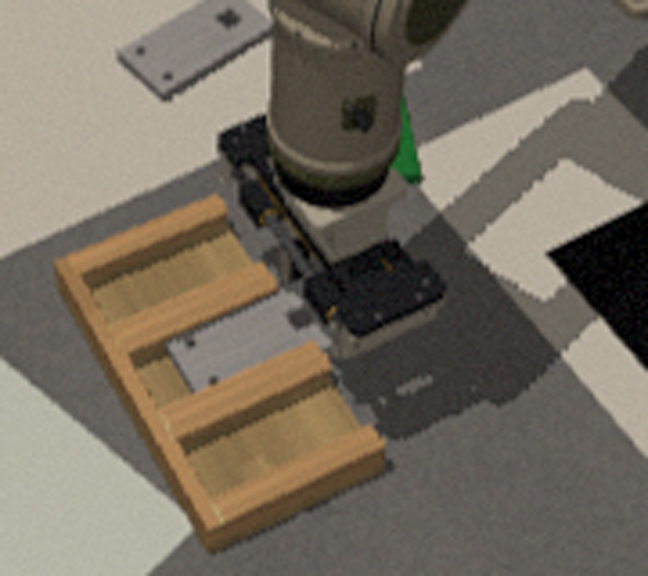

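Request:
play_rows --plan '[{"slide": [0,0,-0.09],"roll": 0,"fingers": -1},{"slide": [0,0,0],"roll": 0,"fingers": 0.8},{"slide": [0,0,0],"roll": 0,"fingers": 0.8},{"slide": [0,0,0],"roll": 0,"fingers": 0.8},{"slide": [0,0,0.5],"roll": 0,"fingers": 0.8},{"slide": [0,0,0.9],"roll": 0,"fingers": 0.8},{"slide": [-0.4,0,0.4],"roll": 0,"fingers": -1},{"slide": [-0.9,0,0],"roll": 0,"fingers": -1},{"slide": [-0.5,0,0],"roll": 0,"fingers": -1},{"slide": [0,0,0],"roll": 0,"fingers": -1},{"slide": [0,0,0],"roll": 0,"fingers": -1},{"slide": [0,0,0],"roll": 0,"fingers": -1},{"slide": [0,0,0],"roll": 0,"fingers": -1}]'

```text
t: 36.7
tool_pos: [0.4489, 0.2352, 0.0682]
orientation: [-2.204, 0.038, 2.204]
force: [0.4, 0.8, 0.4]
opening: 0.0182
```

```bash
python3 - <<'E'
from h import *
np.set_printoptions(precision=4,suppress=True)
s=robot.read_state();print(s['t'],s['tool_pos'],s['force'],s['opening'])
im,C=shot("wrist","w20")
im2,_=shot("scene","s20")
shot("top","t20")
E
```

```text
36.7 [0.4489 0.2352 0.0682] [0.4386 0.8024 0.4357] 0.01820860175201893
```

View pics/w20.png

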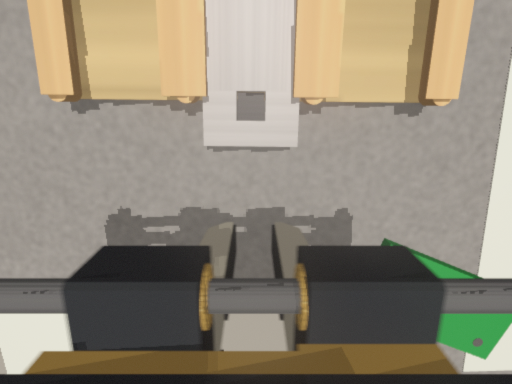

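View pics/s20.png

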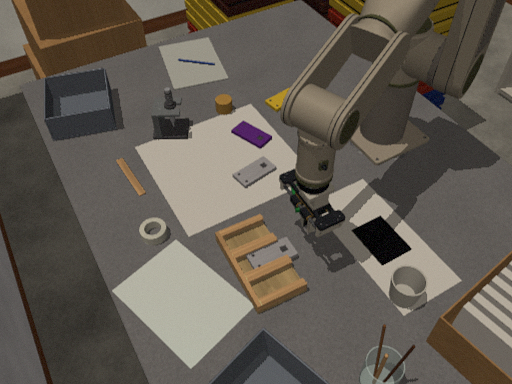

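Request:
play_rows --plan '[{"slide": [0,0,-0.8],"roll": 0,"fingers": -1},{"slide": [0,0,-0.7],"roll": 0,"fingers": -1},{"slide": [0,0,-0.24],"roll": 0,"fingers": -1},{"slide": [0.5,0,0],"roll": 0,"fingers": -1},{"slide": [0.4,0,0],"roll": 0,"fingers": -1},{"slide": [0.2,0,0],"roll": 0,"fingers": -1},{"slide": [0.2,0,0],"roll": 0,"fingers": -1},{"slide": [0.2,0,0],"roll": 0,"fingers": -1},{"slide": [0.2,-0.02,0],"roll": 0,"fingers": -1},{"slide": [0.2,-0.02,0],"roll": 0,"fingers": -1},{"slide": [0,0,0],"roll": 0,"fingers": -1}]'

```text
t: 38.22
tool_pos: [0.5063, 0.234, 0.0162]
orientation: [-2.205, 0.038, 2.203]
force: [0.3, 0.6, -0.3]
opening: 0.0002
```

```bash
python3 - <<'E'
from h import *
np.set_printoptions(precision=4,suppress=True)
s=robot.read_state();print(s['t'],s['tool_pos'],s['force'],s['opening'])
im,C=shot("wrist","w21")
E
```

```text
38.225 [0.5063 0.234  0.0162] [ 0.2533  0.5598 -0.2835] 0.00018689952467003049
```

View pics/w21.png

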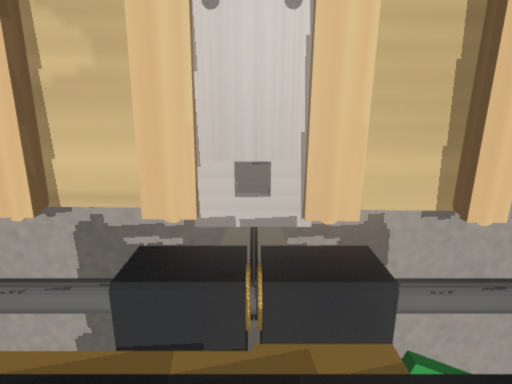

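Request:
play_rows --plan '[{"slide": [0.15,-0.007,0],"roll": 0,"fingers": -1},{"slide": [0.1,-0.005,0],"roll": 0,"fingers": -1},{"slide": [0.05,0,0],"roll": 0,"fingers": -1},{"slide": [0,0,0],"roll": 0,"fingers": -1}]'

```text
t: 38.78
tool_pos: [0.5147, 0.2337, 0.0161]
orientation: [-2.204, 0.038, 2.204]
force: [-1.0, 0.3, -0.5]
opening: 0.0006
```

Request:
play_rows --plan '[{"slide": [0.05,0,0],"roll": 0,"fingers": -1},{"slide": [0.05,0,0],"roll": 0,"fingers": -1},{"slide": [0,0,0],"roll": 0,"fingers": -1}]'

```text
t: 39.15
tool_pos: [0.5164, 0.2338, 0.0161]
orientation: [-2.201, 0.038, 2.207]
force: [-8.1, 0.1, 4.5]
opening: 0.0006
```

Request:
play_rows --plan '[{"slide": [0.05,0,0],"roll": 0,"fingers": -1},{"slide": [0,0,0],"roll": 0,"fingers": -1}]'

```text
t: 39.4
tool_pos: [0.5165, 0.2338, 0.016]
orientation: [-2.199, 0.039, 2.21]
force: [-14.1, -1.3, 11.6]
opening: 0.0005
```

```bash
python3 - <<'E'
from h import *
np.set_printoptions(precision=4,suppress=True)
s=robot.read_state();print(s['t'],s['tool_pos'],s['force'],s['opening'])
im,C=shot("wrist","w22")
im2,_=shot("scene");cv2.imwrite("pics/s22c.png",cv2.resize(im2[160:320,200:380],None,fx=3.6,fy=3.6,interpolation=cv2.INTER_CUBIC)[:,:,::-1])
E
```

```text
39.4 [0.5165 0.2338 0.016 ] [-14.1049  -1.2723  11.5554] 0.0005315606588594865
```

View pics/w22.png

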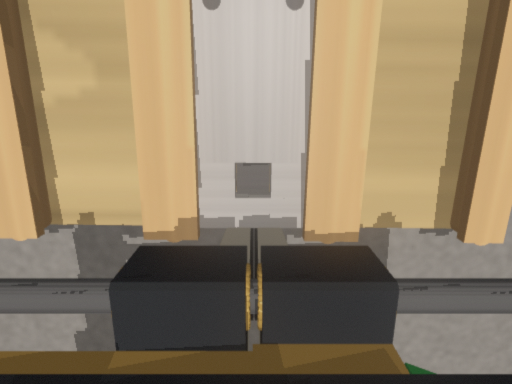

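View pics/s22c.png

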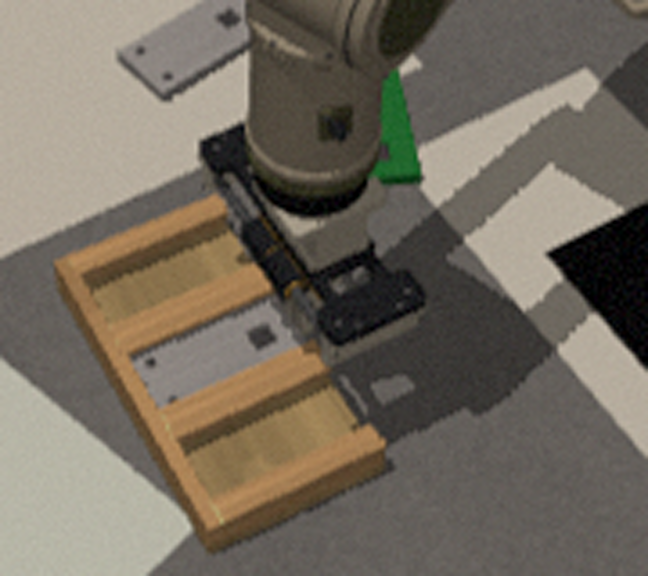

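Request:
play_rows --plan '[{"slide": [-0.3,0,0],"roll": 0,"fingers": -1},{"slide": [-0.8,0,0.3],"roll": 0,"fingers": -1},{"slide": [-0.3,0,0.9],"roll": 0,"fingers": 1},{"slide": [0,-0.4,0.9],"roll": 0,"fingers": 1},{"slide": [-0.2,-0.9,0.9],"roll": 0.15,"fingers": 1},{"slide": [-0.4,-0.9,0.9],"roll": 0.15,"fingers": 1},{"slide": [-0.4,-0.9,0.9],"roll": 0.15,"fingers": 1},{"slide": [-0.4,-0.9,0.5],"roll": 0.15,"fingers": 1},{"slide": [-0.4,-0.9,0],"roll": 0.15,"fingers": 1},{"slide": [-0.4,-0.9,0],"roll": 0.15,"fingers": 1},{"slide": [-0.4,-0.9,0],"roll": 0.15,"fingers": 1},{"slide": [-0.4,-0.9,0],"roll": 0.15,"fingers": 1},{"slide": [-0.2,-0.9,0],"roll": 0.15,"fingers": 1},{"slide": [0,-0.9,0],"roll": 0.1,"fingers": 1},{"slide": [0,-0.4,0],"roll": 0,"fingers": 1},{"slide": [0,0,0],"roll": 0,"fingers": 1},{"slide": [0,0,0],"roll": 0,"fingers": 1}]'

```text
t: 41.62
tool_pos: [0.3811, -0.0596, 0.1751]
orientation: [2.134, 0.18, -2.134]
force: [0.4, 0.2, -0.4]
opening: 0.0929
```

```bash
python3 - <<'E'
from h import *
np.set_printoptions(precision=4,suppress=True)
s=robot.read_state();print(s['t'],s['tool_pos'],s['force'],s['opening'])
m=Ro.from_rotvec(s['orientation']).as_matrix();print("jaw yaw",np.degrees(np.arctan2(m[1,1],m[0,1])))
im,C=plates("wrist","w23")
shot("top","t23");shot("scene","s23")
E
```

```text
41.625 [ 0.3811 -0.0596  0.1751] [ 0.3549  0.1846 -0.4053] 0.0929148719531858
jaw yaw -80.37498578612383
wrist 0.95 [111.  69. 122.] [ 368.8 -198.7] [ 65.1 122.6] -68.7 [381. 207. 120.  81.]
wrist 0.94 [168. 163. 156.] [440.7 -52.6] [120.3  60. ] 9.61 [259. 114.  65. 126.]
wrist 0.93 [ 50. 119.  61.] [365.   92.2] [122.1  65.6] 65.2 [105. 163. 133. 111.]
```

View pics/w23.png

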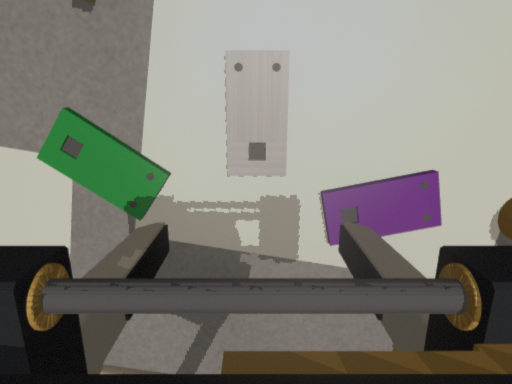

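View pics/t23.png

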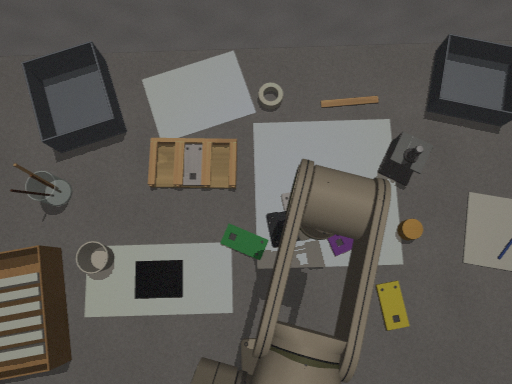

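Request:
play_rows --plan '[{"slide": [0.34,-0.04,-0.6],"roll": 0,"fingers": 0.75},{"slide": [0,0,-0.9],"roll": 0,"fingers": 0.75},{"slide": [0,0,-0.9],"roll": 0,"fingers": 0.75},{"slide": [0,0,-0.9],"roll": 0,"fingers": 0.75},{"slide": [0,0,-0.9],"roll": 0,"fingers": 0.75},{"slide": [0,0,-0.9],"roll": 0,"fingers": 0.75},{"slide": [0,0,-0.5],"roll": 0,"fingers": 0.75},{"slide": [0,0,-0.1],"roll": 0,"fingers": 0.75},{"slide": [0,0,0],"roll": 0,"fingers": 0.75},{"slide": [0,0,0],"roll": 0,"fingers": -1},{"slide": [0,0,0],"roll": 0,"fingers": -1},{"slide": [0,0,0],"roll": 0,"fingers": -1},{"slide": [0,0,0],"roll": 0,"fingers": -1}]' --squeeze 40

```text
t: 43.45
tool_pos: [0.3917, -0.0616, 0.0047]
orientation: [2.135, 0.179, -2.133]
force: [-0.5, 0.5, 5.4]
opening: 0.0597
```

```bash
python3 - <<'E'
from h import *
np.set_printoptions(precision=4,suppress=True)
s=robot.read_state();print(s['t'],s['tool_pos'],s['force'],s['opening'])
im,C=plates("wrist","w24")
E
```

```text
43.45 [ 0.3917 -0.0616  0.0047] [-0.5254  0.5281  5.4175] 0.05968424864356544
wrist 0.77 [151. 145. 139.] [440.1 -53.1] [120.4  60.1] 9.92 [254. 136. 138. 249.]
wrist 0.72 [30. 87. 40.] [376.8  48.9] [40.1 33.8] 88.62 [ 40. 227.  79.  62.]
```

View pics/w24.png

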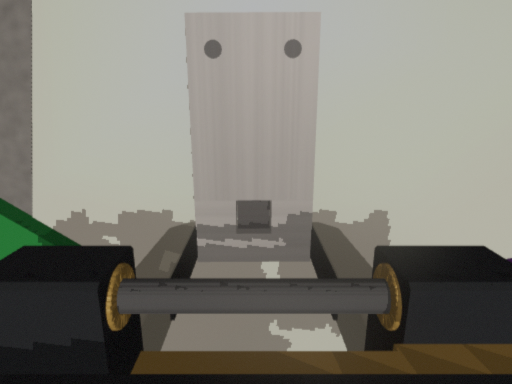

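Request:
play_rows --plan '[{"slide": [0,0,0.4],"roll": 0,"fingers": -1},{"slide": [0,0,0.9],"roll": 0,"fingers": -1},{"slide": [0,0.2,0.9],"roll": 0,"fingers": -1},{"slide": [0,0.6,0.9],"roll": 0,"fingers": -1},{"slide": [0,0.9,0.5],"roll": -0.16,"fingers": -1},{"slide": [0,0.9,0],"roll": -0.2,"fingers": -1},{"slide": [0,0.9,0],"roll": -0.2,"fingers": -1},{"slide": [0.1,0.9,0],"roll": -0.2,"fingers": -1},{"slide": [0.1,0.9,0],"roll": -0.2,"fingers": -1},{"slide": [0.1,0.9,0],"roll": -0.2,"fingers": -1},{"slide": [0.1,0.9,0],"roll": -0.2,"fingers": -1},{"slide": [0.1,0.9,0],"roll": -0.2,"fingers": -1},{"slide": [0,0.9,0],"roll": 0,"fingers": -1},{"slide": [0,0.9,0],"roll": 0,"fingers": -1},{"slide": [0,0.9,0],"roll": 0,"fingers": -1},{"slide": [0,0.9,0],"roll": 0,"fingers": -1},{"slide": [0,0.9,0],"roll": 0,"fingers": -1},{"slide": [0,0.1,0],"roll": 0,"fingers": -1},{"slide": [0,0,0],"roll": 0,"fingers": -1},{"slide": [0,0,0],"roll": 0,"fingers": -1}]'

```text
t: 46.05
tool_pos: [0.4062, 0.3157, 0.1121]
orientation: [-2.196, 0.056, 2.196]
force: [-0.1, -0.1, -2.0]
opening: 0.0593
```

```bash
python3 - <<'E'
from h import *
np.set_printoptions(precision=4,suppress=True)
s=robot.read_state();print(s['t'],s['tool_pos'],s['force'],s['opening'])
m=Ro.from_rotvec(s['orientation']).as_matrix();print("jaw yaw",np.degrees(np.arctan2(m[1,1],m[0,1])))
im,C=shot("wrist","w25")
z=s['tool_pos'][2]+.0073
g=cv2.cvtColor(im,cv2.COLOR_RGB2GRAY)
c=g[20:70,192:314];n,l,st,ce=cv2.connectedComponentsWithStats((c<115).astype(np.uint8))
H=[ce[i]+[192,20] for i in range(1,n) if 100<st[i,4]<400];P=unp(C,H,z);print(H,P)
if len(P)==2:
    P=P[np.argsort(-P[:,1])];d=P[1]-P[0];print("plate yaw",np.degrees(np.arctan2(d[1],d[0]))+90)
    m=P.mean(0)-s['tool_pos'];print("line yaw",np.degrees(np.arctan2(m[1],m[0])))
cv2.imwrite("pics/w25c.png",cv2.resize(im[0:60,60:450],None,fx=2,fy=4,interpolation=cv2.INTER_CUBIC)[:,:,::-1])
E
```

```text
46.05 [0.4062 0.3157 0.1121] [-0.1496 -0.0825 -1.974 ] 0.05926544518614539
jaw yaw -92.89945289899131Traceback (most recent call last):
  File "<stdin>", line 9, in <module>
  File "h.py", line 15, in unp
    d=(R.T@np.linalg.inv(K)@np.c_[px,np.ones(len(px))].T).T;o=-R.T@t
       ~~~~~~~~~~~~~~~~~~~~^~~~~~~~~~~~~~~~~~~~~~~~~~~~~
ValueError: matmul: Input operand 1 has a mismatch in its core dimension 0, with gufunc signature (n?,k),(k,m?)->(n?,m?) (size 1 is different from 3)
```

View pics/w25.png

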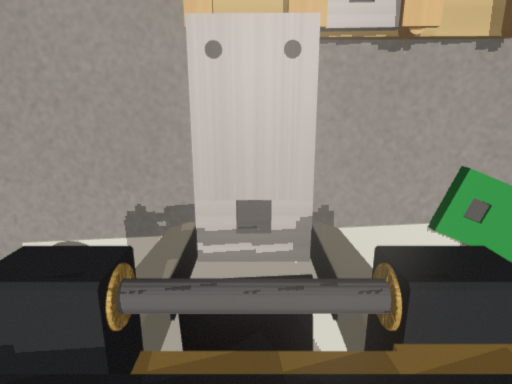

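```bash
python3 - <<'E'
from h import *
np.set_printoptions(precision=4,suppress=True)
s=robot.read_state()
im,C=shot("wrist","w26")
z=s['tool_pos'][2]+.0073
g=cv2.cvtColor(im,cv2.COLOR_RGB2GRAY)
c=g[36:66,196:310];n,l,st,ce=cv2.connectedComponentsWithStats((c<145).astype(np.uint8))
H=[ce[i]+[196,36] for i in range(1,n) if 80<st[i,4]<600];print(H,st[:,4])
P=unp(C,H,z)
P=P[np.argsort(-P[:,1])];d=P[1]-P[0];print("plate yaw",np.degrees(np.arctan2(d[1],d[0]))+90)
m=P.mean(0)-s['tool_pos'];print("line yaw",np.degrees(np.arctan2(m[1],m[0])),P)
cv2.imwrite("pics/w25c.png",cv2.resize(im[0:60,150:510],None,fx=2.2,fy=4,interpolation=cv2.INTER_CUBIC)[:,:,::-1])
E
```

```text
[array([212.9132,  48.9876]), array([292.1435,  48.5612])] [2941  242  237]
plate yaw -2.4929208475494704
line yaw -2.6025000274287953 [[0.5013 0.3293 0.1194]
 [0.4997 0.2936 0.1194]]
```

View pics/w25c.png

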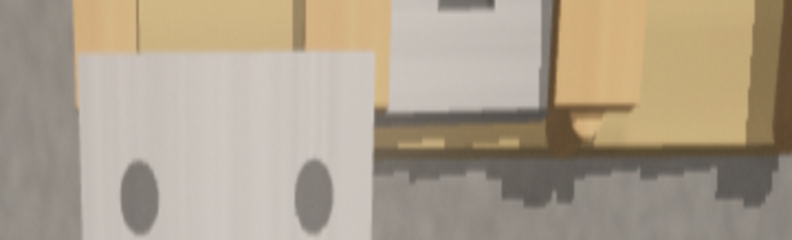

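```bash
python3 - <<'E'
from h import *
C=cam("wrist")
P=unp(C,[[150+137/2.2,6],[150+305/2.2,6],[150+388/2.2,15],[150+555/2.2,15],[150+635/2.2,25],[150+75/2.2,20]],.036)[:,:2]
o=np.array([.5848,.2307]);a=np.radians(-2.6);u=np.array([np.cos(a),np.sin(a)]);n=np.array([-u[1],u[0]])
for q,e in zip(P,[102.5,51.5,25.5,-25.5,-51.5,0]): print((q-o)@u*1000,(q-o)@n*1000,(q-o)@n*1000-e)
s=robot.read_state()['tool_pos'][:2];print((s-o)@u*1000,(s-o)@n*1000); print((np.array([.5005,.31145])-o)@n*1000)
E
```

```text
-48.625254507310984 103.8576530587258 1.357653058725802
-48.79664232815285 52.98258459291903 1.4825845929190322
-54.31494556099732 27.56216131430191 2.0621613143019104
-54.48550399622673 -23.308583424842258 2.191416575157742
-60.686568940187385 -48.53525419078801 2.9647458092119905
-57.04350280745437 123.12235426818225 123.12235426818225
-182.1375536636814 76.92540544761891
76.84277361130414
```

Request:
play_rows --plan '[{"slide": [0,0.05,-0.5],"roll": 0,"fingers": -1},{"slide": [0,0,-0.9],"roll": 0,"fingers": -1},{"slide": [0,0,-0.9],"roll": 0,"fingers": -1},{"slide": [0,0,-0.6],"roll": 0,"fingers": -1},{"slide": [0,0,-0.2],"roll": 0,"fingers": -1},{"slide": [0,0,0],"roll": 0,"fingers": -1},{"slide": [0,0,0],"roll": 0,"fingers": -1}]'

```text
t: 47.02
tool_pos: [0.4071, 0.3186, 0.0202]
orientation: [-2.197, 0.054, 2.194]
force: [0.3, 0.0, -2.5]
opening: 0.0592
```

Request:
play_rows --plan '[{"slide": [0.3,-0.014,0],"roll": 0,"fingers": -1},{"slide": [0.4,-0.018,0],"roll": 0,"fingers": -1},{"slide": [0.4,-0.018,0],"roll": 0,"fingers": -1},{"slide": [0.4,-0.018,0],"roll": 0,"fingers": -1},{"slide": [0,0,0],"roll": 0,"fingers": -1}]'

```text
t: 47.65
tool_pos: [0.4524, 0.3159, 0.0192]
orientation: [-2.196, 0.056, 2.195]
force: [-0.3, -0.9, -3.1]
opening: 0.0592
```

```bash
python3 - <<'E'
from h import *
np.set_printoptions(precision=4,suppress=True)
s=robot.read_state();print(s['t'],s['tool_pos'],s['force'],s['opening'])
im,C=shot("wrist","w27")
im2,_=shot("scene");cv2.imwrite("pics/s27c.png",cv2.resize(im2[180:340,200:380],None,fx=3.6,fy=3.6,interpolation=cv2.INTER_CUBIC)[:,:,::-1])
E
```

```text
47.65 [0.4524 0.3159 0.0192] [-0.3206 -0.8783 -3.0589] 0.05917721916786852
```

View pics/w27.png

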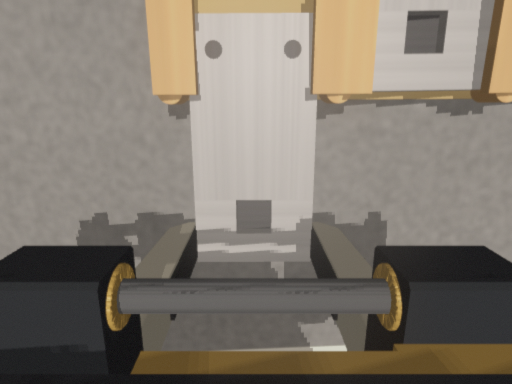

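View pics/s27c.png

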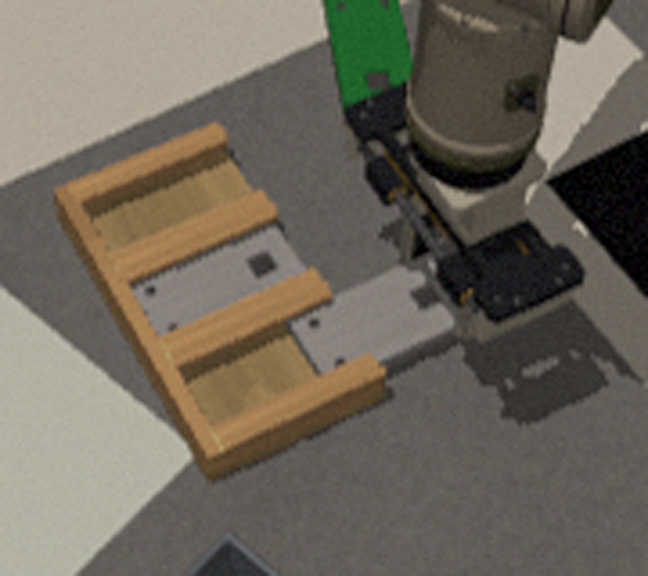

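Request:
play_rows --plan '[{"slide": [0.3,-0.014,0],"roll": 0,"fingers": -1},{"slide": [0.4,-0.018,0],"roll": 0,"fingers": -1},{"slide": [0.4,-0.018,0],"roll": 0,"fingers": -1},{"slide": [0,0,0],"roll": 0,"fingers": -1}]'

```text
t: 48.25
tool_pos: [0.4855, 0.3144, 0.0193]
orientation: [-2.196, 0.055, 2.195]
force: [-0.1, -0.4, -1.9]
opening: 0.0592
```

Request:
play_rows --plan '[{"slide": [0.4,-0.018,0],"roll": 0,"fingers": -1},{"slide": [0.25,-0.012,0],"roll": 0,"fingers": -1},{"slide": [0,0,0],"roll": 0,"fingers": -1}]'

```text
t: 48.62
tool_pos: [0.5044, 0.3136, 0.0192]
orientation: [-2.196, 0.055, 2.195]
force: [0.5, -0.6, -2.5]
opening: 0.0592
```

```bash
python3 - <<'E'
from h import *
np.set_printoptions(precision=4,suppress=True)
s=robot.read_state();print(s['t'],s['tool_pos'],s['force'],s['opening'])
im,C=shot("wrist","w28")
E
```

```text
48.625 [0.5044 0.3136 0.0192] [ 0.5221 -0.6247 -2.5056] 0.05922124548742042
```

View pics/w28.png

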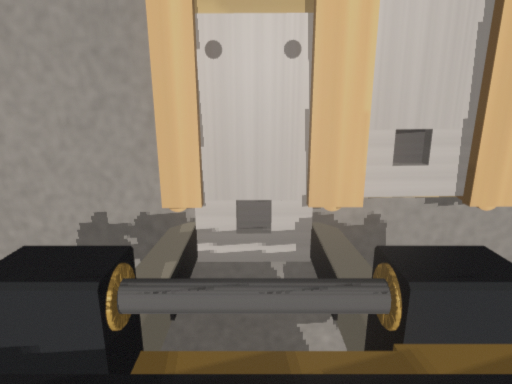

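Request:
play_rows --plan '[{"slide": [0,0,-0.08],"roll": 0,"fingers": -1},{"slide": [0,0,0],"roll": 0,"fingers": 0.8},{"slide": [0,0,0],"roll": 0,"fingers": 0.8},{"slide": [0,0,0],"roll": 0,"fingers": 0.8},{"slide": [0,0,0.5],"roll": 0,"fingers": 0.8},{"slide": [0,0,0.9],"roll": 0,"fingers": 0.8},{"slide": [-0.4,0,0.4],"roll": 0,"fingers": -1},{"slide": [-0.9,0,0],"roll": 0,"fingers": -1},{"slide": [-0.5,0,0],"roll": 0,"fingers": -1},{"slide": [0,0,0],"roll": 0,"fingers": -1},{"slide": [0,0,0],"roll": 0,"fingers": -1},{"slide": [0,0,0],"roll": 0,"fingers": -1},{"slide": [0,0,0],"roll": 0,"fingers": -1},{"slide": [0,0,0],"roll": 0,"fingers": -1}]'

```text
t: 50.42
tool_pos: [0.4499, 0.3135, 0.0706]
orientation: [-2.196, 0.055, 2.196]
force: [0.1, 0.3, -0.2]
opening: 0.0085
```

```bash
python3 - <<'E'
from h import *
np.set_printoptions(precision=4,suppress=True)
s=robot.read_state();print(s['t'],s['tool_pos'],s['force'],s['opening'])
im,C=shot("wrist","w29");shot("scene","s29")
E
```

```text
50.425 [0.4499 0.3135 0.0706] [ 0.0823  0.2762 -0.1711] 0.008459520827683887
```

View pics/w29.png

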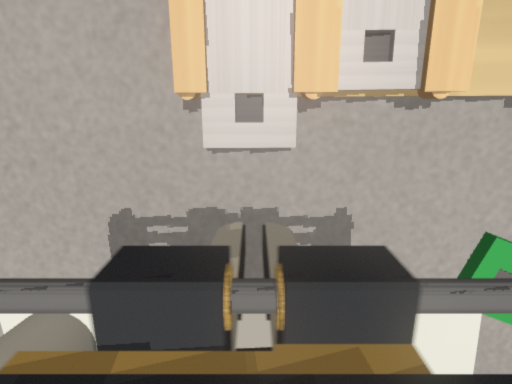

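Request:
play_rows --plan '[{"slide": [0,0.03,-0.8],"roll": 0,"fingers": -1},{"slide": [0,0,-0.7],"roll": 0,"fingers": -1},{"slide": [0,0,-0.3],"roll": 0,"fingers": -1},{"slide": [0.5,0,0],"roll": 0,"fingers": -1},{"slide": [0.4,0,0],"roll": 0,"fingers": -1},{"slide": [0.2,0,0],"roll": 0,"fingers": -1},{"slide": [0.2,0,0],"roll": 0,"fingers": -1},{"slide": [0.2,0,0],"roll": 0,"fingers": -1},{"slide": [0.2,-0.03,0],"roll": 0,"fingers": -1},{"slide": [0.2,-0.03,0],"roll": 0,"fingers": -1},{"slide": [0.15,-0.01,0],"roll": 0,"fingers": -1},{"slide": [0.1,0,0],"roll": 0,"fingers": -1},{"slide": [0,0,0],"roll": 0,"fingers": -1}]'

```text
t: 52.15
tool_pos: [0.5146, 0.3124, 0.0167]
orientation: [-2.197, 0.055, 2.196]
force: [0.0, -0.9, 1.1]
opening: 0.0005
```

Request:
play_rows --plan '[{"slide": [0.06,0,0],"roll": 0,"fingers": -1},{"slide": [0.06,0,0],"roll": 0,"fingers": -1},{"slide": [0,0,0],"roll": 0,"fingers": -1}]'

```text
t: 52.52
tool_pos: [0.518, 0.3124, 0.0167]
orientation: [-2.196, 0.055, 2.196]
force: [0.1, 0.1, -0.1]
opening: 0.0011
```

Request:
play_rows --plan '[{"slide": [0.05,0,0],"roll": 0,"fingers": -1},{"slide": [0.05,0,0],"roll": 0,"fingers": -1},{"slide": [0,0,0],"roll": 0,"fingers": -1}]'

```text
t: 52.9
tool_pos: [0.5201, 0.3124, 0.0167]
orientation: [-2.195, 0.055, 2.198]
force: [-5.5, -0.7, 3.9]
opening: 0.0004
```

Request:
play_rows --plan '[{"slide": [0.05,0,0],"roll": 0,"fingers": -1},{"slide": [0,0,0],"roll": 0,"fingers": -1}]'

```text
t: 53.15
tool_pos: [0.5202, 0.3124, 0.0166]
orientation: [-2.192, 0.056, 2.202]
force: [-11.5, -0.5, 9.0]
opening: 0.0003
```

```bash
python3 - <<'E'
from h import *
np.set_printoptions(precision=4,suppress=True)
s=robot.read_state();print(s['t'],s['tool_pos'],s['force'],s['opening'])
im,C=shot("wrist","w30");shot("scene","s30")
E
```

```text
53.15 [0.5202 0.3124 0.0166] [-11.4516  -0.522    8.9512] 0.00031380427841390374
```

View pics/w30.png

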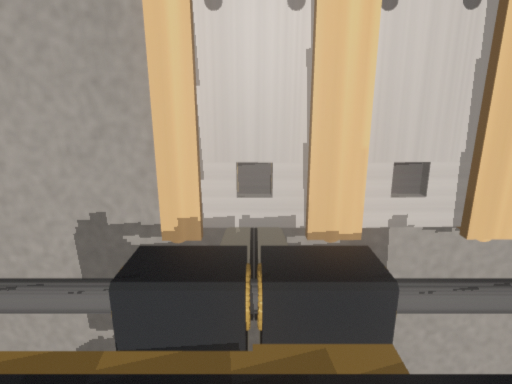

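Request:
play_rows --plan '[{"slide": [-0.3,0,0],"roll": 0,"fingers": -1},{"slide": [-0.8,0,0.2],"roll": 0,"fingers": -1},{"slide": [-0.5,0,0.9],"roll": 0,"fingers": -1},{"slide": [-0.5,0,0.9],"roll": 0,"fingers": -1},{"slide": [-0.4,-0.5,0.9],"roll": 0,"fingers": -1},{"slide": [0,-0.8,0.9],"roll": 0,"fingers": -1},{"slide": [0,-0.8,0.9],"roll": 0,"fingers": -1},{"slide": [0,-0.8,0.9],"roll": 0,"fingers": -1},{"slide": [0,-0.5,0.9],"roll": 0,"fingers": -1},{"slide": [0,0,0.5],"roll": 0,"fingers": -1},{"slide": [0,0,0],"roll": 0,"fingers": -1},{"slide": [0,0,0],"roll": 0,"fingers": -1}]'

```text
t: 54.75
tool_pos: [0.4468, 0.2108, 0.2254]
orientation: [-2.195, 0.055, 2.198]
force: [0.4, 0.6, -0.3]
opening: 0.0003
```

```bash
python3 - <<'E'
from h import *
np.set_printoptions(precision=4,suppress=True)
s=robot.read_state();print(s['t'],s['tool_pos'],s['force'],s['opening'])
plates("top","t31");plates("scene","s31");im,C=plates("wrist","w31")
E
```

```text
54.75 [0.4468 0.2108 0.2254] [ 0.3996  0.5761 -0.3385] 0.0002807313028257263
top 0.83 [132. 120.  45.] [ 182.8 -296.5] [119.4  62.5] 9.09 [395. 305.  32.  51.]
top 0.77 [84. 50. 95.] [ 366.4 -199.6] [ 61.9 122.9] -69.27 [350. 237.  46.  37.]
top 0.76 [46. 96. 54.] [362.9  93.1] [119.   59.5] 66.18 [248. 242.  42.  36.]
top 0.64 [115. 108. 102.] [611.9 219.5] [25.9 68.5] -0.37 [199. 156.   5.  21.]
scene 0.85 [35. 93. 44.] [367.4  94.8] [129.6  62.9] 65.61 [302. 195.  32.  36.]
scene 0.65 [82. 44. 94.] [ 371.8 -199.2] [ 74.1 129.6] -69.32 [251. 133.  46.  25.]
scene 0.6 [124. 117. 112.] [580.8 216.8] [ 50.9 119.7] -1.76 [260. 258.  46.  32.]
scene 0.38 [125. 118. 113.] [585.  295.7] [ 50.4 119.9] -2.03 [275. 281.  46.  36.]
wrist 0.87 [ 74. 145.  82.] [365.9  94.8] [123.7  61.7] 66.05 [352. 224. 108.  76.]
wrist 0.8 [185. 177. 170.] [577.7 315.8] [54.1 96.9] -2.7 [150.  50.  56.  97.]
wrist 0.68 [194. 186. 179.] [573.4 235.1] [53.7 98. ] -2.85 [226.  50.  54.  99.]
```

View pics/t31.png

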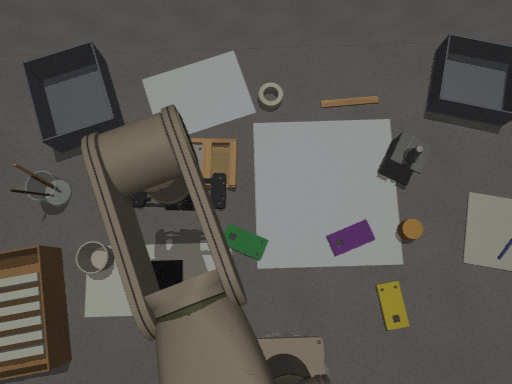

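View pics/s31.png

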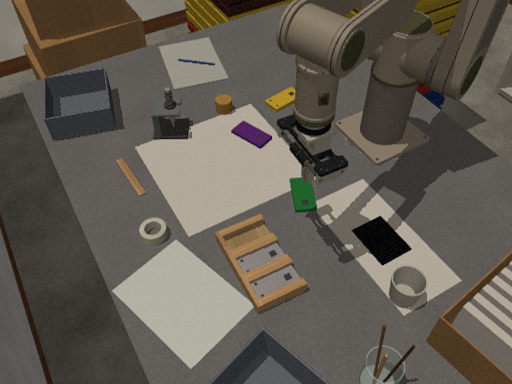

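View pics/w31.png

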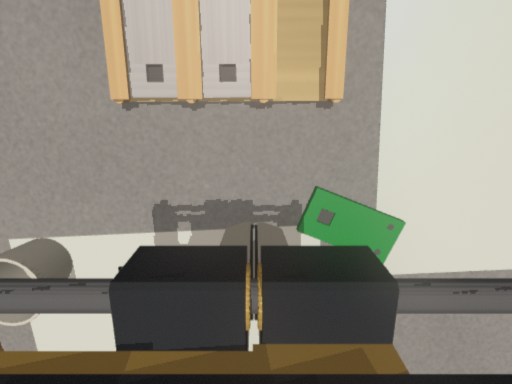

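```bash
python3 -c "
from plant import robot
print(robot.close_job(), robot.read_state()['t'])"
```

```text
the job is handed in; nothing more can be done
the job is handed in; nothing more can be done
```

I found two aluminium plates on the bench; no third showed in any camera view. Both are marked and filed, the punch is back in its stand, and I handed the job in at about 55 s of the 210 s limit.

- **Marking:** On both plates the force dropped as the spring snapped. It then held steady as the plug sank, and climbed to about 24–27 N once the plug was fully down. That peak is slightly above the 16–23 N you gave. I read the mark depth from the force and height only. The camera pictures of the plugs did not show depth clearly.
- **Punch:** It hangs upright by its collar, and in the pictures it sits as it did at the start, to within a millimetre or two.
- **Filing:** The plates are in the middle and left-hand bays, wells outwards. Each was pushed until it stopped dead, at 11–14 N. In the last pictures both sit flush with their wells towards the open side.
- **Other items:** The last pictures show the look-alike plates and bystanders where they were. The arm partly hid the glass plate from the top camera, but it was clear in the scene view.
- **Measurements that disagreed:**
    - Close up, the bays lay 1–1.5 mm off my first estimate, so I corrected for that before sliding each plate in.
    - One estimate of the stand's position was about 3 mm off the pickup point, so I returned the punch to the pose where I had picked it up.

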